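# Jack up the weighing table

### The job

A front foot of the stone weighing table is to be changed: set the small jack with its saddle centred under the round boss of the lift bracket at the table's front, its release knob turned clockwise to the end stop so that the jack can hold. Then pump the handle, letting it rise fully after each stroke, until both front feet stand at least 12 mm clear of the bench, and finish while still holding the handle pressed fully down (the jack sinks a little when it is let go). The jack alone must carry the table's front; do not shove the table, and leave the spare foot, spanner, dish and screwdriver where they lie.

Things in the scene. Friction and masses are not known exactly. Their poses are not given: they have to be found in the camera images.
- jack: Loose steel toe jack, 0.9 kg. Origin: on the column's axis, at the base's underside. +x points to the toe and saddle, -x to the handle. Base plate 72 mm wide, 7 mm thick, from x = -125 to +83 mm. Column centred on the origin, 56 mm (x) by 44 mm (y), top at 87 mm, with a slightly wider cap 80 to 87 mm high. The free jack can be carried or slid by the column, gripped across y.
- jack_column (a point): Point on the column's axis 70 mm above the bench, a good height for the grip across the 44 mm faces. Between the jack and the table stand a bag sealer, its arm raised to about 200 mm, and a block heater, 120 mm high, which also stands close on the right (6 to 15 cm) of the jack's final place: carry the jack over them.
- saddle (a point): Centre of the top of the saddle, a flat disc 36 mm across, 65 mm in front (+x) of the jack's origin; 24 mm above the bench when down. A toothed rack lifts it: each full stroke of the handle adds 8 mm, and it sinks back about 3 mm when the handle is let up. Four strokes reach the top (31 mm); more do no harm. A full stroke is needed to catch the next tooth.
- knob_grip (a point): Point on the vertical axis of the release knob on top of the column, at mid-height of its bar (106 mm above the bench). The bar is 36 mm long, 11 mm thick and 22 mm high (its foot at 95 mm, its top at 117 mm).
- jack_knob (a joint): Release knob, rad: 0 fully open, growing clockwise seen from above, 1.35 closed at its end stop. The bar lies (1.35 - value) anticlockwise of the jack's +x axis, so along the jack when closed. Light friction; stays where it is left. Starts open; while open, the saddle drops right back whenever the handle rises.
- jack_handle (a joint): Pump handle, rad: 0 fully up (31 degrees above level), 0.58 fully down on its stop (about level). A spring returns it. Pressing takes 2 to 9 N at the grip. Its hinge lies across the jack, 36 mm behind the column's axis, 46 mm above the bench; the bar is 112 mm long and points to the jack's -x.
- handle_grip (a point): Point on the axis of the handle's rubber grip, 95 mm from the hinge; the grip is 19 mm thick and runs from 60 to 112 mm from the hinge. 96 mm above the bench when up, 43 mm when down. Press it from above.
- table: Weighing table, loose, about 3.2 kg: white stone slab 240 (x) x 200 (y) x 32 mm on a grey frame with four levelling feet, tilting on the rear two when lifted; a small balance on it (about 140 mm high in all). Origin: at bench level below the middle of the slab's front edge; the slab runs from there to x = +240 mm, so its front is -x. The frame's underside is 44 mm above the bench.
- lift_pad (a point): Centre of the underside of the lift boss, 22 mm across, below the steel tongue at the middle of the table's front; a bolt head marks it on top. 22 mm in front of the table's origin, 30 mm above the bench, 6 mm above the lowered saddle. The tongue is 44 mm wide, 40 to 48 mm high, and ends 22 mm beyond the boss's centre.
- front_foot_left (a point): Underside of the table's left front foot (+y side), a rubber disc 28 mm across; at bench level at the start. It rises about 0.8 times as much as the boss.
- front_foot_right (a point): Underside of the table's right front foot (-y side).
- spare_foot: Spare levelling foot, 28 mm across and 46 mm high, standing on the bench; not to be touched. Origin under its centre.
- spanner: Open spanner, 150 mm long, lying flat; not to be touched. Origin at its middle.
- petri_dish: Round flat petri dish, 64 mm across, 14 mm high; not to be touched. Origin under its centre.
- screwdriver: Screwdriver, 178 mm long, lying on the bench; not to be touched. Origin at its middle.

How it is judged:
By the outcome, as a careful person would: the job done as asked, in the order asked, and still so for the second after the job is handed in, while the arm keeps its last pose, push and grip.
It also fails if it takes over 72 s, if anything falls off the work surface, if the arm or the gripper's body presses on something with over 40 N, if the wrist force passes 120 N, or if a joint passes its speed limit or range.

### The arm

A 6-joint arm with a two-finger parallel gripper is mounted at the origin on a cart in front of the work surface, level with it; the furniture and walls round the work are solid. World frame = base frame: x ahead of the robot, y to its left, z up, the work surface at z = 0. Lengths are in m, angles in rad, forces in N, time in s.
With the tool pointing down it reaches from about 0.25 to 0.725 m from the base axis. Payload 4 kg.
Tool frame: the origin (TCP) lies midway between the tips of the shut fingers; the grasp point (between the pads) lies 19 mm behind it; z points along the fingers, y is the direction in which the jaws open and shut (so a half turn about z gives the same grasp; the last joint's range is limited). The gripper opens to 85 mm and grips with 20 to 120 N. Pads are 22 mm wide; open, the fingers measure 114 mm over their backs; the gripper's body (76 mm by 85 mm) begins 54 mm behind the grasp point. The pads swing forward as they close: fully open they stand 13 mm farther back than shut.
Start: joints at [1.207, 0.241, 0.005, 1.335, 0, 1.571], TCP at [0.178, 0.467, 0.231] pointing down, gripper open.
Joint ranges: [-2.72, 2.72], [-1.05, 1.87], [-1.09, 1.28], [-1.99, 2.15], [-1.42, 1.44], [-3.14, 3.14]. Speed limits (rad/s): [2.79, 2.79, 3.14, 3.14, 3.14, 3.14].

### API

Orientations are given as a unit quaternion [x, y, z, w].
In Python, from workcell import get_obs, camera, camera_model, job_done, masks_of gives the robot as it stands.
- The arm moves only by the tool jog_arm, never from a script. Its argument "deltas" is a list that holds one entry, the list of rows, each a list of 7 numbers: the shift along the tool's x, y, z in mm, then the turn, a rotation vector about the tool's x, y, z in degrees, then the finger opening in mm, from 0 to 85.4. A call has 1 to 5 rows; each row shifts and turns the pose as measured when the row begins, along the tool's axes as they then stand; what a row does not reach is not made up. A row lasts 1/10 s, in which the tool goes at most 50 mm and 8.59 degrees, less where a joint would pass 70% of its speed; a pose out of reach is approached as far as the arm can. A call with a gripper value outside its range is refused whole. The fingers move at their own pace and stop on an object; the grip force is fixed at half the most. Time passes only in rows, so rows that do not move let the fingers close. It gives the time, the measured TCP pose, the force and the opening at its end, in the units of the state.
- get_obs(): the state, without advancing time (a new reading comes with each control period).
- camera(name): name is "scene" or "top" or "wrist"; returns the picture (400x640x3 uint8, red, green, blue); there is no depth.
- camera_model(name): a dict with "fovy" (degrees; the focal length in pixels is half the picture's height over the tangent of half this angle, whatever the lens; pixels are square), "cx", "cy" (the principal point, pixels), "pose" (4x4, takes a point from camera to world coordinates); the wrist camera has in their place "T_tool_cam" (4x4, takes a point from camera to tool coordinates, whose origin is the TCP and whose axes are the flange's). Camera axes: x right, y down, z forward; pixel columns grow to the right and rows downward; lengths in m; the calibration is good to about 2 mm. The wrist camera is an equidistant fisheye: a pixel r from the principal point sees the ray r / f radians off the axis. A picture is of the moment at which its call begins: read the wrist's pose just before it. camera_model takes no time and is no camera call.
- job_done(): hands the job in, once; it reports no verdict.
Trained networks look in the newest picture that a camera, given by its name, has taken for a name from the list of things; names that differ only in an ending like _2 or _b are one class to them, and where a whole thing is asked for, a point or a joint stands for the part that bears it (a point fixed in the world has none). Each returns a list of dicts, best first, with "conf" (0 to 1); they miss things now and then, are a little off and sometimes report something else, mostly with a low value. They report only what shows in the picture. A call takes as long as a camera call.
- masks_of(target, camera): "pixels" (400x640 bool, what is visible of it) and "at" ([column, row] in pixels, amid what is visible of it).
The state is a dict: "clock": time; "joint_pos": joint angles; "joint_vel": joint speeds; "tau": joint torques, N m; "eef_pos": TCP position; "tool_rot": TCP orientation; "ft_force": force on the tool from outside, world axes, zero at the start; "ft_torque": the same for the moment, N m; "grip_width": finger opening in m.
Only numpy, scipy, OpenCV 4.12 (cv2) and the standard library are available. Lean on these libraries where they do the work, as an engineer would, in place of code of your own. Each camera call takes 0.05 s, during which the arm holds its last target. There are 200 camera calls.

## Working session

There is one attempt and no reset: what is moved stays moved. The work goes in short steps, Python scripts to look and compute and a tool call to move; the robot and the scene stay as the last step left them, time stands still between calls to the robot, and variables do not carry over. Pictures are saved under pics/ and viewed, about 8 in all and at most 12, crops included, and the job is handed in when it is done.

Besides the shell and the picture viewer there is one more tool, called by a JSON object that holds its "api" and its "payload", one argument or row to a line. jog_arm: Moves the arm, as the interface text tells. Its arguments: {"type":"object","properties":{"deltas":{"type":"array"}},"required":["deltas"]}

```bash
mkdir -p pics; ls; cat > h.py <<'E'
import numpy as np, cv2
from workcell import *
from scipy.spatial.transform import Rotation as R
def ray(name,px,obs=None):
    m=camera_model(name); u=np.array(px,float)-[m['cx'],m['cy']]
    f=200/np.tan(np.radians(m['fovy'])/2)
    if name=='wrist':
        r=np.hypot(*u); th=r/f; d=np.array([*(u/max(r,1e-9)*np.sin(th)),np.cos(th)])
        T=np.eye(4); T[:3,:3]=R.from_quat(obs['tool_rot']).as_matrix(); T[:3,3]=obs['eef_pos']; P=T@np.array(m['T_tool_cam'])
    else: d=np.array([*(u/f),1.]); P=np.array(m['pose'])
    return P[:3,3],P[:3,:3]@d
def onz(name,px,z,obs=None):
    o,d=ray(name,px,obs); return o+d*(z-o[2])/d[2]
def proj(name,p,obs=None):
    m=camera_model(name); f=200/np.tan(np.radians(m['fovy'])/2)
    if name=='wrist':
        T=np.eye(4); T[:3,:3]=R.from_quat(obs['tool_rot']).as_matrix(); T[:3,3]=obs['eef_pos']; P=T@np.array(m['T_tool_cam'])
    else: P=np.array(m['pose'])
    c=np.linalg.inv(P)@[*p,1]; 
    if name=='wrist':
        rr=np.hypot(c[0],c[1]); return np.array([m['cx'],m['cy']])+f*np.arctan2(rr,c[2])*c[:2]/max(rr,1e-9)
    return np.array([m['cx'],m['cy']])+f*c[:2]/c[2]
def save(n,im): cv2.imwrite('pics/'+n,im[:,:,::-1])
E
python3 - <<'E'
from h import *
a=camera('scene');b=camera('top')
save('s0.png',a);save('t0.png',b)
for c in('scene','top'):
    m=camera_model(c);print(c,np.round(np.array(m['pose']),3).tolist(),m['fovy'])
    for t in('jack','jack_column','saddle','knob_grip','handle_grip','lift_pad','table'):
        for r in masks_of(t,c)[:2]:
            print(c,t,round(r['conf'],2),np.round(r['at']),r['pixels'].sum())
o=get_obs();print(o)
print({k:np.round(v,3).tolist() for k,v in camera_model('wrist').items()})
E
```

```text
pics
scene [[-0.82, -0.401, 0.409, -0.062], [-0.572, 0.548, -0.61, 1.011], [0.021, -0.734, -0.679, 1.09], [0.0, 0.0, 0.0, 1.0]] 53.481887654648325
scene lift_pad 0.81 [208. 254.] 4636
scene table 0.62 [208. 253.] 4487
top [[-0.025, -0.984, 0.178, 0.271], [-0.999, 0.029, 0.019, 0.096], [-0.024, -0.177, -0.984, 1.479], [0.0, 0.0, 0.0, 1.0]] 49.57010751185284
top jack 0.75 [459. 191.] 1323
top jack_column 0.5 [193. 153.] 4606
top jack_column 0.38 [465. 179.] 76
top saddle 0.51 [461. 192.] 1366
top knob_grip 0.61 [468. 181.] 61
top knob_grip 0.45 [191. 155.] 4477
top handle_grip 0.46 [470. 214.] 140
top lift_pad 0.72 [196. 154.] 4552
top lift_pad 0.57 [365. 186.] 236
top table 0.92 [194. 153.] 4537
{'clock': 0.8, 'joint_pos': array([ 1.20699784e+00,  2.40553271e-01,  5.05036940e-03,  1.33517074e+00,
       -3.55758686e-05,  1.57080029e+00]), 'joint_vel': array([-3.10363041e-04, -2.31003026e-03, -9.71257713e-04, -4.89650721e-04,
        4.43949672e-06,  4.67749238e-04]), 'tau': array([-6.47109937e-04, -3.72150099e+01,  2.52679235e+01,  8.77593666e-04,
        4.32518857e-05,  2.98107352e-06]), 'eef_pos': array([0.17793637, 0.46730613, 0.2313491 ]), 'tool_rot': array([1.80899754e-01, 9.83501538e-01, 5.71136627e-05, 2.85912505e-05]), 'ft_force': array([-0.0280954 ,  0.25447068, -0.93127868]), 'ft_torque': array([-0.01765349,  0.0030227 ,  0.01472231]), 'grip_width': 0.08532947509180064}
{'fovy': 65.706, 'cx': 325.26, 'cy': 196.5, 'T_tool_cam': [[0.001, -0.963, -0.269, 0.067], [1.0, 0.001, 0.0, 0.0], [0.0, -0.269, 0.963, -0.143], [0.0, 0.0, 0.0, 1.0]]}
```

```bash
python3 -c "
import cv2
t=cv2.imread('pics/t0.png');cv2.imwrite('pics/t0c.png',cv2.resize(t[80:300,110:510],None,fx=2,fy=2,interpolation=2))"
```

```text
(no output)
```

View pics/t0c.png

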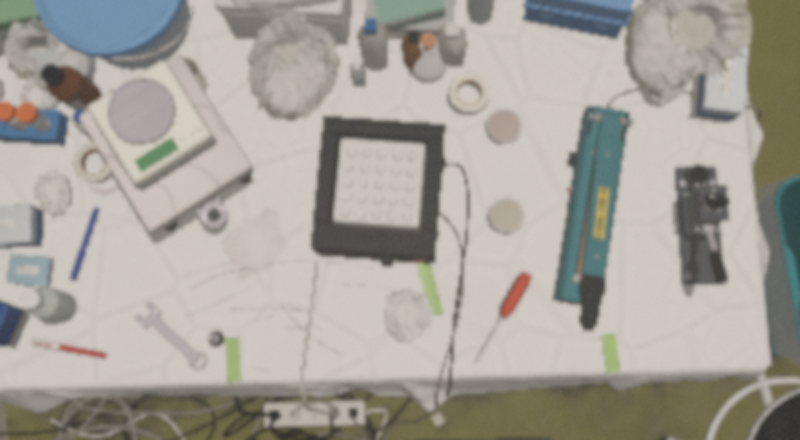

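View pics/s0.png

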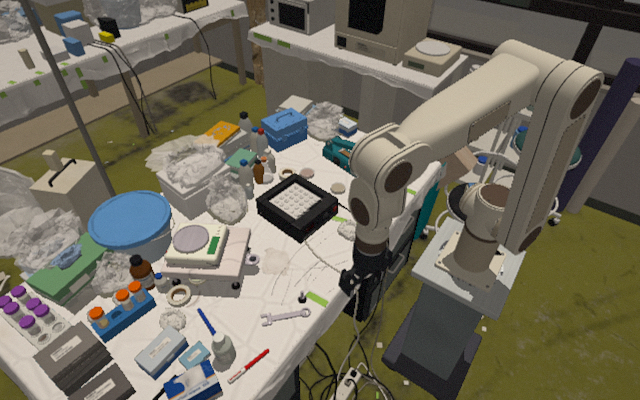

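The top view shows the jack at about (462,192) with its handle toward the bottom, the sealer (teal) and heater (black) left of it, and the table's bolt head at about (216,187). The scene view mostly shows the table and the arm.

```bash
python3 - <<'E'
from h import *
o=get_obs()
for c in('top','scene'): print(c,'tcp',proj(c,o['eef_pos']).round(),'base',proj(c,[0,0,0]).round())
g=lambda x,y:(110+x/2,80+y/2)
for n,p,z in [('knob',(714,200),.117),('jackbase front?',(695,168),.03),('hinge end base',(690,290),.007),('base r',(722,282),.007),('grip',(714,240),.09),
 ('bolt',(212,214),.05),('slabL',(155,236),.076),('slabR',(250,176),.076),('sealer top',(605,110),.05),('sealer bot',(590,320),.05),('heater tl',(325,120),.12),('tr',(445,125),.12),('br',(435,260),.12),('bl',(315,252),.12),
 ('spare',(216,338),.03),('spanner a',(145,310),.005),('spanner b',(200,362),.005),('scr',(520,280),.01),('scrtip',(478,358),.01),('edge',(400,378),0)]:
    print(n,np.round(onz('top',g(*p),z),3))
save('w0.png',camera('wrist'))
E
```

```text
top tcp [196. 315.] base [359. 362.]
scene tcp [363. 288.] base [470. 259.]
knob [ 0.568 -0.36   0.117]
jackbase front? [ 0.644 -0.362  0.03 ]
hinge end base [ 0.437 -0.343  0.007]
base r [ 0.45  -0.398  0.007]
grip [ 0.508 -0.363  0.09 ]
bolt [0.585 0.464 0.05 ]
slabL [0.544 0.551 0.076]
slabR [0.642 0.394 0.076]
sealer top [ 0.746 -0.211  0.05 ]
sealer bot [ 0.388 -0.163  0.05 ]
heater tl [0.721 0.262 0.12 ]
tr [0.706 0.065 0.12 ]
br [0.484 0.088 0.12 ]
bl [0.502 0.279 0.12 ]
spare [0.376 0.459 0.03 ]
spanner a [0.429 0.588 0.005]
spanner b [0.338 0.491 0.005]
scr [ 0.462 -0.056  0.01 ]
scrtip [0.332 0.021 0.01 ]
edge [0.303 0.153 0.   ]
```

View pics/w0.png

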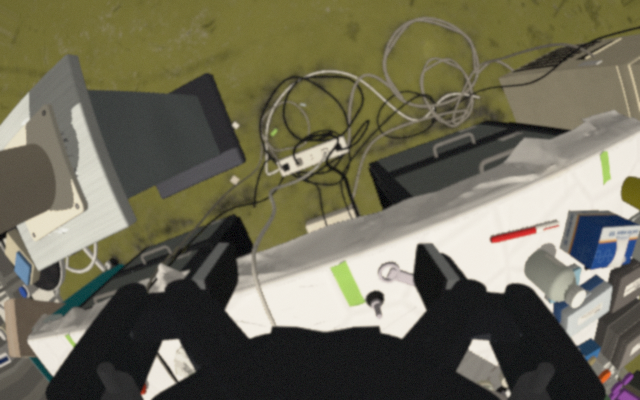

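{"api": "jog_arm", "payload": {
  "deltas": [
    [[0,0,-40,0,0,-8,85],[0,0,-40,0,0,-8,85]]
  ]
}}

```text
clock: 1.05
eef_pos: [0.1763, 0.4631, 0.3062]
tool_rot: [0.038, 0.999, -0.008, -0.003]
ft_force: [1.0, 1.3, 0.2]
grip_width: 0.0851
```

```bash
python3 - <<'E'
from h import *
o=get_obs();print(o['joint_pos'].round(3),o['eef_pos'].round(3),o['clock'],R.from_quat(o['tool_rot']).as_matrix()[:,0].round(3))
E
```

```text
[ 1.207  0.227  0.18   1.54  -0.     1.282] [0.176 0.463 0.306] 1.05 [-0.997  0.075  0.005]
```

```bash
cat >> h.py <<'E'
def plan(p1,yaw1,n,w=85,start=None):
    """rows from the present pose to TCP p1 with tool x at yaw1 (deg), tool down"""
    o=get_obs(); p=o['eef_pos']; M=R.from_quat(o['tool_rot'])
    if start: p=np.array(start[0]); M=down(start[1])
    rv=(M.inv()*down(yaw1)).as_rotvec()
    rows=[]; q=np.array(p1)-p
    for i in range(n):
        t=M*R.from_rotvec(rv*i/n); d=t.inv().apply(q/n)*1000
        rows.append([round(float(x),1) for x in [*d,*np.degrees(rv/n)]]+[w])
    print('yaw0',round(float(np.degrees(np.arctan2(M.as_matrix()[1,0],M.as_matrix()[0,0]))),2),'p0',p.round(4))
    for k in range(0,n,5): print(rows[k:k+5])
def down(yaw):
    c,s=np.cos(np.radians(yaw)),np.sin(np.radians(yaw))
    return R.from_matrix(np.array([[c,s,0],[s,-c,0],[0,0,-1.]]))
E
python3 - <<'E'
from h import *
plan([.50,-.32,.33],-100,20)
E
```

```text
yaw0 175.68 p0 [0.1763 0.4631 0.3062]
[[-19.1, -37.8, -0.7, -0.0, -0.0, -4.2, 85], [-16.2, -39.1, -0.7, -0.0, -0.0, -4.2, 85], [-13.3, -40.2, -0.7, -0.0, -0.0, -4.2, 85], [-10.3, -41.1, -0.7, -0.0, -0.0, -4.2, 85], [-7.3, -41.7, -0.7, -0.0, -0.0, -4.2, 85]]
[[-4.2, -42.2, -0.7, -0.0, -0.0, -4.2, 85], [-1.1, -42.4, -0.8, -0.0, -0.0, -4.2, 85], [2.0, -42.3, -0.8, -0.0, -0.0, -4.2, 85], [5.1, -42.1, -0.8, -0.0, -0.0, -4.2, 85], [8.2, -41.6, -0.8, -0.0, -0.0, -4.2, 85]]
[[11.2, -40.9, -0.8, -0.0, -0.0, -4.2, 85], [14.2, -39.9, -0.9, -0.0, -0.0, -4.2, 85], [17.1, -38.8, -0.9, -0.0, -0.0, -4.2, 85], [19.9, -37.4, -0.9, -0.0, -0.0, -4.2, 85], [22.6, -35.8, -1.0, -0.0, -0.0, -4.2, 85]]
[[25.2, -34.1, -1.0, -0.0, -0.0, -4.2, 85], [27.6, -32.1, -1.0, -0.0, -0.0, -4.2, 85], [29.9, -30.0, -1.1, -0.0, -0.0, -4.2, 85], [32.0, -27.7, -1.1, -0.0, -0.0, -4.2, 85], [34.0, -25.3, -1.2, -0.0, -0.0, -4.2, 85]]
```

{"api": "jog_arm", "payload": {
  "deltas": [
    [[-19,-38,-1,0,0,-4.2,85],[-16,-39,-1,0,0,-4.2,85],[-13,-40,-1,0,0,-4.2,85],[-10,-41,-1,0,0,-4.2,85],[-7,-42,-1,0,0,-4.2,85]]
  ]
}}

```text
clock: 1.55
eef_pos: [0.2604, 0.2702, 0.3184]
tool_rot: [-0.159, 0.987, -0.001, 0.001]
ft_force: [1.6, 0.7, -0.2]
grip_width: 0.0846
```

{"api": "jog_arm", "payload": {
  "deltas": [
    [[-4,-42,-1,0,0,-4.2,85],[-1,-42,-1,0,0,-4.2,85],[2,-42,-1,0,0,-4.2,85],[5,-42,-1,0,0,-4.2,85],[8,-42,-1,0,0,-4.2,85]]
  ]
}}

```text
clock: 2.05
eef_pos: [0.3492, 0.0698, 0.3255]
tool_rot: [-0.345, 0.939, -0.001, 0.004]
ft_force: [0.9, 0.0, -0.0]
grip_width: 0.0848
```

{"api": "jog_arm", "payload": {
  "deltas": [
    [[11,-41,-1,0,0,-4.2,85],[14,-40,-1,0,0,-4.2,85],[17,-39,-1,0,0,-4.2,85],[20,-37,-1,0,0,-4.2,85],[23,-36,-1,0,0,-4.2,85]]
  ]
}}

```text
clock: 2.55
eef_pos: [0.4419, -0.1314, 0.333]
tool_rot: [-0.516, 0.857, -0.003, 0.006]
ft_force: [0.6, -0.1, -0.6]
grip_width: 0.0851
```

```bash
python3 - <<'E'
from h import *
plan([.50,-.33,.33],-100,10)
E
```

```text
yaw0 -117.87 p0 [ 0.4419 -0.1314  0.333 ]
[[14.8, -14.4, 0.3, -0.1, 0.0, -1.8, 85], [15.3, -13.9, 0.3, -0.1, 0.0, -1.8, 85], [15.7, -13.5, 0.3, -0.1, 0.0, -1.8, 85], [16.1, -13.0, 0.3, -0.1, 0.0, -1.8, 85], [16.5, -12.5, 0.3, -0.1, 0.0, -1.8, 85]]
[[16.9, -11.9, 0.3, -0.1, 0.0, -1.8, 85], [17.3, -11.4, 0.3, -0.1, 0.0, -1.8, 85], [17.6, -10.9, 0.3, -0.1, 0.0, -1.8, 85], [17.9, -10.3, 0.3, -0.1, 0.0, -1.8, 85], [18.3, -9.7, 0.3, -0.1, 0.0, -1.8, 85]]
```

{"api": "jog_arm", "payload": {
  "deltas": [
    [[19,-15,0,0,0,-3.6,85],[21,-15,0,0,0,-3.6,85],[22,-14,0,0,0,-3.6,85],[23,-13,0,0,0,-3.6,85],[24,-12,0,0,0,-3.6,85]]
  ]
}}

```text
clock: 3.05
eef_pos: [0.4705, -0.2663, 0.3324]
tool_rot: [-0.647, 0.762, -0.004, 0.006]
ft_force: [1.2, 0.7, 0.6]
grip_width: 0.0853
```

{"api": "jog_arm", "payload": {
  "deltas": [
    [[10,0,0,0,0,0,85],[0,0,0,0,0,0,85]]
  ]
}}

```text
clock: 3.25
eef_pos: [0.4688, -0.2793, 0.3311]
tool_rot: [-0.646, 0.764, -0.003, 0.005]
ft_force: [0.3, 0.5, -1.6]
grip_width: 0.0849
```

```bash
python3 - <<'E'
from h import *
o=get_obs();print(o['eef_pos'].round(4),o['tool_rot'].round(4))
im=camera('wrist');save('w1.png',im)
np.savez('w1.npz',p=o['eef_pos'],r=o['tool_rot'])
for t,z in(('jack',.0),('jack_column',.087),('saddle',.024),('knob_grip',.117),('handle_grip',.1)):
    for r in masks_of(t,'wrist')[:2]:
        ys,xs=np.nonzero(r['pixels']); print(t,round(r['conf'],2),np.round(r['at']),r['pixels'].sum(),xs.min(),xs.max(),ys.min(),ys.max(),onz('wrist',r['at'],z,o).round(4))
E
```

```text
[ 0.4688 -0.2793  0.3311] [-0.6455  0.7637 -0.0031  0.0051]
jack 0.62 [269. 106.] 6328 199 343 76 143 [ 0.5453 -0.371   0.    ]
jack 0.61 [209. 120.] 331 198 216 110 131 [ 0.6462 -0.3706  0.    ]
jack_column 0.72 [267. 112.] 6203 199 342 76 143 [ 0.5321 -0.3602  0.087 ]
jack_column 0.54 [291. 297.] 863 273 307 284 314 [ 0.555  -0.0941  0.087 ]
saddle 0.82 [209. 122.] 329 198 216 110 131 [ 0.6366 -0.3668  0.024 ]
knob_grip 0.75 [232. 113.] 533 223 245 97 128 [ 0.5679 -0.3662  0.117 ]
handle_grip 0.75 [308.  99.] 1051 262 343 87 113 [ 0.4786 -0.3654  0.1   ]
```

View pics/w1.png

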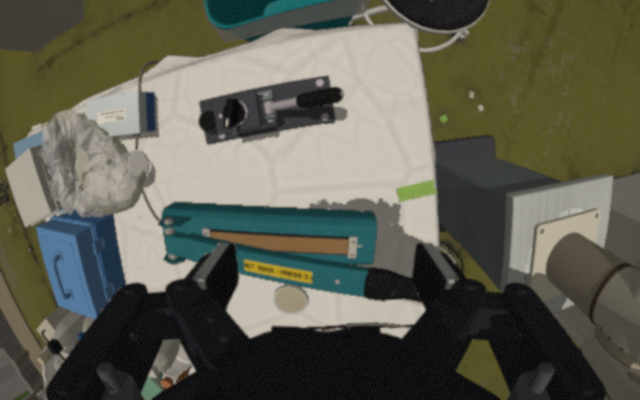

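The wrist picture shows the jack with its saddle at (209,122), knob at (233,112) and handle grip at (320,97), so it points about along +x. The sealer lies below it, between (165,205) and (420,290).

```bash
python3 - <<'E'
from h import *
d=np.load('w1.npz');o=dict(eef_pos=d['p'],tool_rot=d['r'])
C=[onz('wrist',c,.007,o) for c in((200,101),(211,143),(330,77),(336,124))]
for c in C: print(c.round(4))
S=onz('wrist',(208,121),.024,o);K=onz('wrist',(234,112),.117,o);H=onz('wrist',(321,97),.1,o)
for n,a,b in(('S-K',K,S),('K-H',H,K),('S-H',H,S),('c',(C[2]+C[3])/2,(C[0]+C[1])/2)): print(n,np.degrees(np.arctan2(*(b-a)[1::-1])).round(2),np.hypot(*(b-a)[:2]).round(4))
print(S,K,H)
plan([.566,-.36,.22],-96,8)
E
```

```text
[ 0.6523 -0.4035  0.007 ]
[ 0.6476 -0.3337  0.007 ]
[ 0.4463 -0.3974  0.007 ]
[ 0.4491 -0.3259  0.007 ]
S-K -1.03 0.0724
K-H -1.04 0.103
S-H -1.04 0.1754
c -1.98 0.2024
[ 0.63821395 -0.36821031  0.024     ] [ 0.56581265 -0.36691431  0.117     ] [ 0.46284099 -0.36503683  0.1       ]
yaw0 -99.35 p0 [ 0.4692 -0.2772  0.332 ]
[[8.3, -13.4, 14.1, -0.1, 0.0, -0.4, 85], [8.4, -13.4, 14.1, -0.1, 0.0, -0.4, 85], [8.5, -13.4, 14.1, -0.1, 0.0, -0.4, 85], [8.6, -13.3, 14.1, -0.1, 0.0, -0.4, 85], [8.7, -13.3, 14.1, -0.1, 0.0, -0.4, 85]]
[[8.7, -13.2, 14.0, -0.1, 0.0, -0.4, 85], [8.8, -13.2, 14.0, -0.1, 0.0, -0.4, 85], [8.9, -13.2, 14.0, -0.1, 0.0, -0.4, 85]]
```

{"api": "jog_arm", "payload": {
  "deltas": [
    [[16,-24,24,0,0,1,85],[16,-24,24,0,0,1,85],[17,-24,24,0,0,1,85],[17,-24,24,0,0,1,85],[0,0,0,0,0,1,85]]
  ]
}}

```text
clock: 4.05
eef_pos: [0.5571, -0.3579, 0.2385]
tool_rot: [-0.614, 0.789, -0.007, 0.007]
ft_force: [0.0, 0.4, -1.5]
grip_width: 0.0852
```

```bash
python3 - <<'E'
from h import *
plan([.569,-.3665,.18],-104,2)
E
```

```text
yaw0 -104.19 p0 [ 0.5571 -0.3579  0.2385]
[[2.8, -6.3, 29.3, -0.6, 0.1, -0.1, 85], [2.8, -6.5, 29.3, -0.6, 0.1, -0.1, 85]]
```

{"api": "jog_arm", "payload": {
  "deltas": [
    [[3,-6,33,-0.6,0,0,85],[3,-6,33,-0.6,0,0,85],[0,0,0,0,0,0,85]]
  ]
}}

```text
clock: 4.35
eef_pos: [0.5696, -0.3648, 0.1736]
tool_rot: [-0.615, 0.789, 0.001, 0.001]
ft_force: [-1.0, -0.4, 0.1]
grip_width: 0.085
```

```bash
python3 - <<'E'
from h import *
o=get_obs();im=camera('wrist');save('w2.png',im);cv2.imwrite('pics/w2c.png',cv2.resize(im[100:350,160:490,::-1],None,fx=2,fy=2))
np.savez('w2.npz',p=o['eef_pos'],r=o['tool_rot'])
for t,z in(('knob_grip',.117),('saddle',.024),('jack_column',.087)):
    for r in masks_of(t,'wrist')[:1]:
        ys,xs=np.nonzero(r['pixels']); print(t,round(r['conf'],2),np.round(r['at']),r['pixels'].sum(),xs.min(),xs.max(),ys.min(),ys.max(),onz('wrist',r['at'],z,o).round(4), cv2.minAreaRect(np.c_[xs,ys].astype(np.float32)))
print(proj('wrist',[.569,-.3665,.117],o))
plan([.569,-.3665,.11],-104,2)
E
```

```text
knob_grip 0.72 [319. 205.] 1489 301 340 180 234 [ 0.5727 -0.3717  0.117 ] ((317.3910827636719, 205.779052734375), (39.445220947265625, 52.51771545410156), 30.068584442138672)
saddle 0.62 [259. 194.] 1045 241 279 176 211 [ 0.6371 -0.37    0.024 ] ((260.0, 193.5), (35.0, 38.0), 90.0)
jack_column 0.89 [344. 174.] 15916 238 495 119 233 [ 0.5515 -0.3824  0.087 ] ((367.1432189941406, 176.12075805664062), (90.99314880371094, 253.71649169921875), 77.00537872314453)
[326.35410673 211.1445645 ]
yaw0 -104.13 p0 [ 0.572  -0.3668  0.1812]
[[0.2, 1.9, 35.6, -0.3, -0.0, -0.1, 85], [0.2, 1.7, 35.6, -0.3, -0.0, -0.1, 85]]
```

View pics/w2c.png

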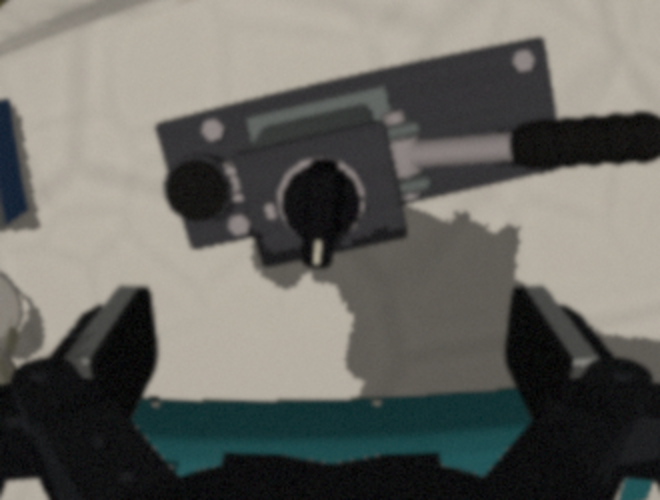

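```bash
python3 - <<'E'
from h import *
d=np.load('w2.npz');o=dict(eef_pos=d['p'],tool_rot=d['r']);print(d['p'])
for p,z in(((319.5,208),.117),((319.5,200),.095),((259,194),.024)): print(onz('wrist',p,z,o).round(4))
C=[onz('wrist',(160+x/2,100+y/2),.007,o) for x,y in((157,124),(190,248),(543,38))]
print([c.round(4) for c in C],[np.degrees(np.arctan2(*(C[0]-C[2])[1::-1])).round(2)])
plan([.572,-.3685,.1],-104,3,60)
E
```

```text
[ 0.5696226  -0.36477358  0.17357367]
[ 0.5729 -0.3698  0.117 ]
[ 0.5736 -0.3691  0.095 ]
[ 0.6368 -0.3698  0.024 ]
[array([ 0.653 , -0.4045,  0.007 ]), array([ 0.6564, -0.3351,  0.007 ]), array([ 0.449 , -0.4004,  0.007 ])] [np.float64(-1.16)]
yaw0 -104.13 p0 [ 0.572  -0.3668  0.1812]
[[0.5, 0.2, 27.1, -0.2, -0.0, -0.0, 60], [0.5, 0.1, 27.1, -0.2, -0.0, -0.0, 60], [0.5, -0.0, 27.1, -0.2, -0.0, -0.0, 60]]
```

{"api": "jog_arm", "payload": {
  "deltas": [
    [[1,0,27,0,0,0,60],[1,0,27,0,0,0,60],[0,0,18,0,0,0,60],[0,0,5,0,0,0,60],[0,0,0,0,0,0,60]]
  ]
}}

```text
clock: 5.05
eef_pos: [0.578, -0.372, 0.1193]
tool_rot: [-0.615, 0.788, -0.017, 0.008]
ft_force: [0.5, 0.9, -0.0]
grip_width: 0.0605
```

{"api": "jog_arm", "payload": {
  "deltas": [
    [[0,0,0,0,0,0,60]]
  ]
}}

```text
clock: 5.15
eef_pos: [0.5788, -0.3724, 0.1217]
tool_rot: [-0.615, 0.788, -0.019, 0.008]
ft_force: [0.5, -0.5, 0.5]
grip_width: 0.0599
```

```bash
python3 - <<'E'
from h import *
plan([.573,-.369,.098],-104,1,60)
E
```

```text
yaw0 -104.11 p0 [ 0.5788 -0.3724  0.1217]
[[-2.1, 7.4, 23.4, -2.3, -0.6, -0.1, 60]]
```

{"api": "jog_arm", "payload": {
  "deltas": [
    [[-1,4,12,-1.2,-0.6,0,60],[-1,4,10,-1,0,0,60],[0,0,0,0,0,0,60]]
  ]
}}

```text
clock: 5.45
eef_pos: [0.5733, -0.3696, 0.1021]
tool_rot: [-0.615, 0.789, -0.002, 0.001]
ft_force: [-0.5, 0.7, -0.5]
grip_width: 0.06
```

```bash
python3 - <<'E'
from h import *
plan([.573,-.369,.098],-104,1,60)
E
```

```text
yaw0 -104.1 p0 [ 0.5733 -0.3696  0.1021]
[[-0.6, 0.5, 4.1, -0.2, -0.0, -0.1, 60]]
```

{"api": "jog_arm", "payload": {
  "deltas": [
    [[0,0,4,0,0,0,40],[0,0,0,0,0,0,0],[0,0,0,0,0,0,0],[0,0,0,0,0,0,0],[0,0,0,0,0,0,0]]
  ]
}}

```text
clock: 5.95
eef_pos: [0.5727, -0.3696, 0.0977]
tool_rot: [-0.615, 0.789, -0.001, 0.0]
ft_force: [0.7, -0.3, -1.2]
grip_width: 0.0096
```

{"api": "jog_arm", "payload": {
  "deltas": [
    [[0,0,0,0,0,8,0],[0,0,0,0,0,8,0],[0,0,0,0,0,8,0]]
  ]
}}

```text
clock: 6.25
eef_pos: [0.572, -0.3693, 0.0977]
tool_rot: [-0.431, 0.902, -0.001, 0.0]
ft_force: [-1.7, 1.0, 1.4]
grip_width: 0.0096
```

```bash
python3 - <<'E'
from h import *
o=get_obs();im=camera('wrist');save('w3.png',im)
print(o['ft_force'].round(1),o['ft_torque'].round(2),o['joint_pos'].round(2))
plan([.573,-.369,.098],-181,1,0)
E
```

```text
[-1.7  1.   1.4] [0.08 0.25 0.02] [-0.57  0.68  0.34  1.23 -0.   -1.46]
yaw0 -129.17 p0 [ 0.572  -0.3692  0.0977]
[[-0.8, -0.7, -0.3, -0.1, 0.0, 51.8, 0]]
```

View pics/w3.png

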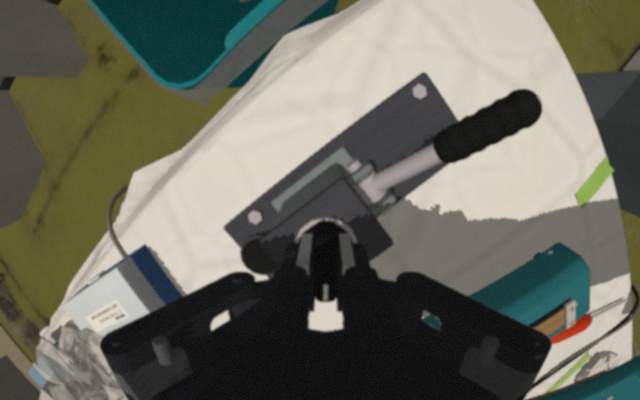

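The pads hold the knob bar at (325,255); the knob is turning while the jack stays put.

{"api": "jog_arm", "payload": {
  "deltas": [
    [[0,0,0,0,0,8,0],[0,0,0,0,0,8,0],[0,0,0,0,0,8,0],[0,0,0,0,0,8,0],[0,0,0,0,0,8,0]]
  ]
}}

```text
clock: 6.8
eef_pos: [0.5713, -0.3681, 0.0977]
tool_rot: [-0.088, 0.996, 0.001, -0.0]
ft_force: [-0.6, 0.7, 0.6]
grip_width: 0.0099
```

{"api": "jog_arm", "payload": {
  "deltas": [
    [[0,0,0,0,0,5,0],[0,0,0,0,0,4,0],[0,0,0,0,0,0,0]]
  ]
}}

```text
clock: 7.1
eef_pos: [0.5713, -0.3678, 0.0977]
tool_rot: [-0.009, 1.0, 0.001, -0.0]
ft_force: [-1.4, -0.1, 0.5]
grip_width: 0.0099
```

```bash
python3 - <<'E'
from h import *
o=get_obs();print(o['ft_force'].round(1),o['ft_torque'].round(2))
plan([.573,-.369,.098],-181,1,0)
E
```

```text
[-1.4 -0.1  0.5] [ 0.01  0.21 -0.07]
yaw0 -178.96 p0 [ 0.5713 -0.3678  0.0977]
[[-1.7, -1.2, -0.3, 0.1, -0.0, 2.0, 0]]
```

{"api": "jog_arm", "payload": {
  "deltas": [
    [[0,0,0,0,0,2,0],[0,0,0,0,0,2,0],[0,0,0,0,0,0,0]]
  ]
}}

```text
clock: 7.4
eef_pos: [0.5714, -0.368, 0.0977]
tool_rot: [0.021, 1.0, 0.0, -0.0]
ft_force: [-1.1, -0.5, 0.9]
grip_width: 0.0098
```

```bash
python3 - <<'E'
from h import *
o=get_obs();print(o['ft_force'].round(1),o['ft_torque'].round(2))
plan([.573,-.369,.098],-181,1,0)
r=camera('wrist');save('w4.png',r)
o=get_obs()
for t,z in(('handle_grip',.1),('jack',.007)):
  for r in masks_of(t,'wrist')[:1]: print(t,r['conf'],r['at'],onz('wrist',r['at'],z,o).round(4))
E
```

```text
[-1.1 -0.5  0.9] [0.05 0.24 0.14]
yaw0 177.54 p0 [ 0.5714 -0.368   0.0977]
[[-1.6, -0.9, -0.3, 0.0, -0.0, -1.5, 0]]
handle_grip 0.9 [325.2, 67.1] [ 0.4835 -0.3642  0.1   ]
jack 0.91 [324.3, 137.7] [ 0.5232 -0.3665  0.007 ]
```

{"api": "jog_arm", "payload": {
  "deltas": [
    [[0,0,0,0,0,3,0],[0,0,0,0,0,0,0]]
  ]
}}

```text
clock: 7.75
eef_pos: [0.5716, -0.3683, 0.0976]
tool_rot: [0.047, 0.999, 0.0, 0.0]
ft_force: [-0.2, -0.0, 0.2]
grip_width: 0.0096
```

```bash
python3 - <<'E'
from h import *
o=get_obs();print(o['ft_force'].round(1),o['ft_torque'].round(2))
plan([.572,-.368,.098],-184,1,0)
im=camera('wrist');save('w5.png',im)
for t,z in(('handle_grip',.1),('jack',.007)):
  for r in masks_of(t,'wrist')[:1]: print(t,r['conf'],r['at'])
E
```

```text
[-0.2 -0.   0.2] [0.   0.21 0.05]
yaw0 174.58 p0 [ 0.5716 -0.3683  0.0976]
[[-0.4, 0.3, -0.4, 0.0, 0.0, -1.4, 0]]
handle_grip 0.85 [326.5, 67.9]
jack 0.71 [325.8, 134.3]
```

View pics/w5.png

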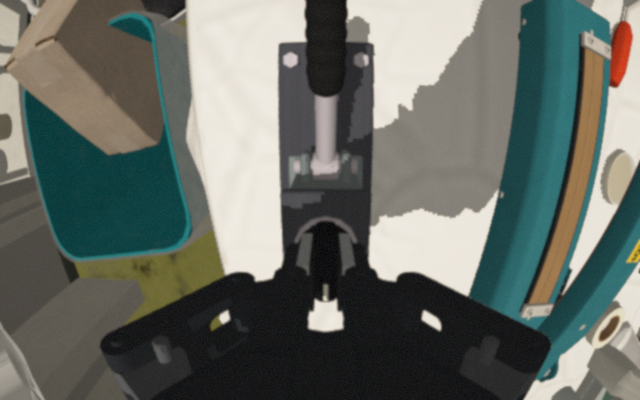

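The handle stays centred at (326,40) while the tool turns, so the knob is at its end stop and the jack is turning with it. Next I release the knob, lower and grip the column.

{"api": "jog_arm", "payload": {
  "deltas": [
    [[0,0,-3,0,0,0,85],[0,0,-3,0,0,0,85],[0,0,0,0,0,0,85],[0,0,0,0,0,0,85]]
  ]
}}

```text
clock: 8.3
eef_pos: [0.5722, -0.3682, 0.1044]
tool_rot: [0.047, 0.999, 0.0, 0.001]
ft_force: [0.4, 1.2, 0.7]
grip_width: 0.0671
```

{"api": "jog_arm", "payload": {
  "deltas": [
    [[0,0,12,0,0,0,85],[0,0,12,0,0,0,85],[0,0,12,0,0,0,85],[0,0,8,0,0,0,85],[0,0,0,0,0,0,85]]
  ]
}}

```text
clock: 8.8
eef_pos: [0.5715, -0.3675, 0.0551]
tool_rot: [0.046, 0.999, 0.001, -0.0]
ft_force: [0.3, 0.1, 0.1]
grip_width: 0.0851
```

```bash
python3 - <<'E'
from h import *
o=get_obs();print(o['ft_force'].round(1),o['ft_torque'].round(2))
plan([.5716,-.3683,.056],174.6,1,85)
E
```

```text
[0.3 0.1 0.1] [ 0.02  0.   -0.04]
yaw0 174.68 p0 [ 0.5715 -0.3675  0.0551]
[[-0.1, -0.8, -0.9, 0.1, -0.0, 0.1, 85]]
```

{"api": "jog_arm", "payload": {
  "deltas": [
    [[0,0,5,0,0,0,85],[0,0,0,0,0,0,85]]
  ]
}}

```text
clock: 9.0
eef_pos: [0.5711, -0.3672, 0.0487]
tool_rot: [0.046, 0.999, 0.001, -0.001]
ft_force: [-0.8, -0.2, 0.7]
grip_width: 0.0853
```

{"api": "jog_arm", "payload": {
  "deltas": [
    [[0,0,0,0,0,0,20],[0,0,0,0,0,0,20],[0,0,0,0,0,0,20],[0,0,0,0,0,0,20],[0,0,0,0,0,0,20]]
  ]
}}

```text
clock: 9.5
eef_pos: [0.5717, -0.3686, 0.05]
tool_rot: [0.047, 0.999, 0.0, 0.0]
ft_force: [1.2, -1.3, -2.0]
grip_width: 0.0436
```

{"api": "jog_arm", "payload": {
  "deltas": [
    [[0,0,-10,0,0,0,20],[0,0,-20,0,0,0,20],[0,0,0,0,0,0,20]]
  ]
}}

```text
clock: 9.8
eef_pos: [0.5682, -0.3656, 0.0756]
tool_rot: [0.047, 0.999, 0.004, -0.005]
ft_force: [2.0, -0.2, -8.4]
grip_width: 0.0431
```

```bash
python3 - <<'E'
from h import *
o=get_obs();print(o['ft_force'].round(1),o['ft_torque'].round(2),o['joint_pos'].round(2))
plan([.5716,-.3683,.31],174.6,6,20)
E
```

```text
[ 2.  -0.2 -8.4] [-0.16 -0.25  0.02] [-0.57  0.69  0.31  1.2   0.   -0.48]
yaw0 174.67 p0 [ 0.5682 -0.3656  0.0756]
[[-0.2, -0.1, -39.1, 0.1, -0.1, 0.0, 20], [-0.3, -0.2, -39.1, 0.1, -0.1, 0.0, 20], [-0.3, -0.2, -39.1, 0.1, -0.1, 0.0, 20], [-0.4, -0.3, -39.1, 0.1, -0.1, 0.0, 20], [-0.5, -0.3, -39.1, 0.1, -0.1, 0.0, 20]]
[[-0.5, -0.3, -39.1, 0.1, -0.1, 0.0, 20]]
```

{"api": "jog_arm", "payload": {
  "deltas": [
    [[0,0,-39,0,0,0,20],[0,0,-39,0,0,0,20],[0,0,-39,0,0,0,20],[0,0,-39,0,0,0,20],[0,0,-39,0,0,0,20]]
  ]
}}

```text
clock: 10.3
eef_pos: [0.5636, -0.362, 0.2558]
tool_rot: [0.046, 0.999, 0.014, -0.022]
ft_force: [1.1, -0.8, -9.0]
grip_width: 0.0432
```

{"api": "jog_arm", "payload": {
  "deltas": [
    [[0,0,-35,0,0,0,20],[0,0,-10,0,0,0,20],[0,0,0,0,0,0,20]]
  ]
}}

```text
clock: 10.6
eef_pos: [0.5668, -0.3636, 0.3049]
tool_rot: [0.046, 0.999, 0.013, -0.02]
ft_force: [0.6, 0.2, -9.6]
grip_width: 0.0435
```

```bash
python3 - <<'E'
from h import *
o=get_obs();print(o['ft_force'].round(1),o['ft_torque'].round(2),o['joint_pos'].round(2))
plan([.5,.25,.32],135,16,20)
E
```

```text
[ 0.6  0.2 -9.6] [-0.12 -0.2   0.01] [-0.57  0.68  0.88  1.82  0.   -0.48]
yaw0 174.76 p0 [ 0.5668 -0.3636  0.3049]
[[7.7, 37.8, 0.3, 0.0, -0.2, 2.5, 20], [9.3, 37.4, 0.3, 0.0, -0.2, 2.5, 20], [10.9, 37.0, 0.2, 0.0, -0.2, 2.5, 20], [12.5, 36.5, 0.1, 0.0, -0.2, 2.5, 20], [14.1, 35.9, 0.1, 0.0, -0.2, 2.5, 20]]
[[15.6, 35.3, 0.0, 0.0, -0.2, 2.5, 20], [17.2, 34.6, -0.0, 0.0, -0.2, 2.5, 20], [18.6, 33.8, -0.1, 0.0, -0.2, 2.5, 20], [20.1, 32.9, -0.2, 0.0, -0.2, 2.5, 20], [21.5, 32.0, -0.3, 0.0, -0.2, 2.5, 20]]
[[22.9, 31.1, -0.4, 0.0, -0.2, 2.5, 20], [24.2, 30.1, -0.5, 0.0, -0.2, 2.5, 20], [25.5, 29.0, -0.5, 0.0, -0.2, 2.5, 20], [26.7, 27.9, -0.6, 0.0, -0.2, 2.5, 20], [27.9, 26.7, -0.7, 0.0, -0.2, 2.5, 20]]
[[29.0, 25.4, -0.8, 0.0, -0.2, 2.5, 20]]
```

{"api": "jog_arm", "payload": {
  "deltas": [
    [[8,38,-2,0,-0.6,2.5,20],[9,37,-2,0,-0.6,2.5,20],[11,37,-1,0,-0.6,2.5,20],[12,36,-1,0,-0.6,2.5,20],[14,36,-1,0,-0.3,2.5,20]]
  ]
}}

```text
clock: 11.1
eef_pos: [0.5439, -0.1721, 0.2984]
tool_rot: [0.164, 0.986, 0.012, -0.009]
ft_force: [0.7, 0.8, -9.4]
grip_width: 0.043
```

{"api": "jog_arm", "payload": {
  "deltas": [
    [[16,35,-1,0,0,2.5,20],[17,35,-1,0,0,2.5,20],[19,34,-1,0,0,2.5,20],[20,33,-1,0,0,2.5,20],[21,32,-1,0,0,2.5,20]]
  ]
}}

```text
clock: 11.6
eef_pos: [0.5192, 0.0288, 0.2969]
tool_rot: [0.275, 0.961, 0.01, -0.021]
ft_force: [1.2, -0.4, -9.3]
grip_width: 0.0433
```

{"api": "jog_arm", "payload": {
  "deltas": [
    [[23,31,-1,0,0,2.5,20],[24,30,-1,0,0,2.5,20],[25,29,-1,0,0,2.5,20],[27,28,-1,0,0,2.5,20],[28,27,-1,0,0,2.5,20]]
  ]
}}

```text
clock: 12.1
eef_pos: [0.4979, 0.2272, 0.2962]
tool_rot: [0.383, 0.923, 0.0, -0.029]
ft_force: [0.8, -0.5, -9.2]
grip_width: 0.0432
```

{"api": "jog_arm", "payload": {
  "deltas": [
    [[10,8,0,0,0,0,20],[0,0,0,0,0,0,20],[0,0,0,0,0,0,20]]
  ]
}}

```text
clock: 12.4
eef_pos: [0.4925, 0.2447, 0.2898]
tool_rot: [0.379, 0.925, -0.003, -0.033]
ft_force: [-0.6, -0.5, -8.9]
grip_width: 0.0434
```

```bash
python3 - <<'E'
from h import *
o=get_obs();im=camera('wrist');o2=get_obs();print(o['eef_pos'],o2['eef_pos'],R.from_quat(o['tool_rot']).as_matrix()[:,[0,2]].round(3))
save('w6.png',im);np.savez('w6.npz',p=o['eef_pos'],r=o['tool_rot'])
for t,z in(('lift_pad',.05),('table',.076),('spare_foot',.03)):
  for r in masks_of(t,'wrist')[:2]: print(t,r['conf'],r['at'],r['pixels'].sum(),onz('wrist',r['at'],z,o).round(4))
E
```

```text
[0.49247524 0.24471117 0.28984981] [0.49242494 0.24440297 0.28975201] [[-0.711 -0.064]
 [ 0.701  0.019]
 [ 0.059 -0.998]]
table 0.91 [564.8, 145.6] 18918 [0.6843 0.5221 0.076 ]
spare_foot 0.5 [389.1, 8.0] 317 [0.3818 0.4628 0.03  ]
```

View pics/w6.png

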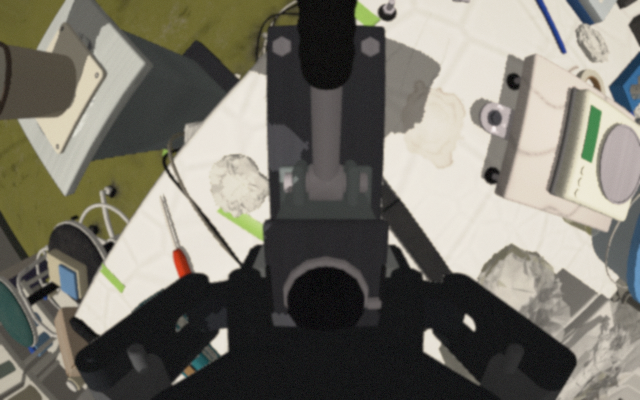

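The wrist picture shows the tongue with the bolt head at about (492,118), feet at (514,80) and (490,176), and slab corners near (533,55) and (500,195). The jack hangs straight in the grip.

```bash
python3 -c "
import cv2
t=cv2.imread('pics/w6.png');cv2.imwrite('pics/w6c.png',cv2.resize(t[40:210,460:580],None,fx=3.4,fy=3.4,interpolation=2))"
```

```text
(no output)
```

View pics/w6c.png

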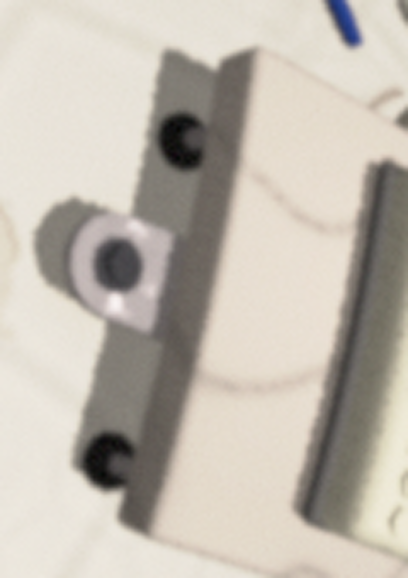

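```bash
python3 - <<'E'
from h import *
d=np.load('w6.npz');o=dict(eef_pos=d['p'],tool_rot=d['r'])
g=lambda x,y:(460+x/3.4,40+y/3.4)
P=lambda x,y,z:onz('wrist',g(x,y),z,o)
an=lambda a,b:(np.degrees(np.arctan2(*(a-b)[1::-1])).round(2)-90,np.hypot(*(a-b)[:2]).round(4))
print('bolt',P(119,260,.051).round(4))
for z in(.076,.09,.1):
    a,b=P(258,48,z),P(150,533,z);print('top',z,an(a,b),((a+b)/2).round(4))
for z in (.044,.06):
    a,b=P(222,65,z),P(120,520,z);print('bot',z,an(a,b),((a+b)/2).round(4))
a,b=P(181,140,.006),P(108,461,.006);print('feet',an(a,b),((a+b)/2).round(4),a.round(4),b.round(4))
print('tongue tip',P(72,250,.048).round(4),'corners',P(175,232,.048).round(4),P(155,335,.048).round(4))
print('top cam bolt',onz('top',(216,186.5),.051).round(4))
im=camera('top');save('t1.png',im);cv2.imwrite('pics/t1c.png',cv2.resize(im[130:250,150:290,::-1],None,fx=5,fy=5,interpolation=2))
E
```

```text
bolt [0.5848 0.4637 0.051 ]
top 0.076 (np.float64(31.930000000000007), np.float64(0.2022)) [0.612 0.482 0.076]
top 0.09 (np.float64(31.930000000000007), np.float64(0.1943)) [0.6058 0.4745 0.09  ]
top 0.1 (np.float64(31.930000000000007), np.float64(0.1887)) [0.6015 0.4692 0.1   ]
bot 0.044 (np.float64(32.18000000000001), np.float64(0.2025)) [0.6152 0.4837 0.044 ]
bot 0.06 (np.float64(32.18000000000001), np.float64(0.1942)) [0.6086 0.4758 0.06  ]
feet (np.float64(32.379999999999995), np.float64(0.153)) [0.6231 0.4852 0.006 ] [0.5822 0.5498 0.006 ] [0.6641 0.4206 0.006 ]
tongue tip [0.5689 0.4508 0.048 ] corners [0.595  0.4946 0.048 ] [0.6196 0.4582 0.048 ]
top cam bolt [0.5861 0.4633 0.051 ]
```

View pics/t1c.png

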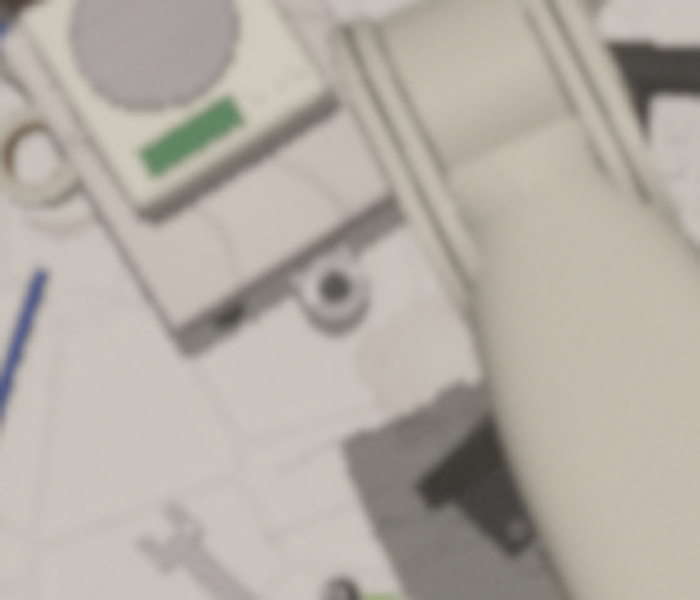

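```bash
python3 - <<'E'
from h import *
m=camera_model('wrist');T=np.array(m['T_tool_cam']);f=200/np.tan(np.radians(m['fovy'])/2)
def tool(px,z):
    u=np.array(px)-[m['cx'],m['cy']];r=np.hypot(*u);d=T[:3,:3]@np.array([*(u/r*np.sin(r/f)),np.cos(r/f)]);o=T[:3,3];return (o+d*(z-o[2])/d[2]).round(4)
for n,p,z in(('base rear',(325,27),.043),('rear L',(270,27),.043),('rear R',(384,27),.043),('cap rear',(325,220),-.037),('knob disc',(326,293),-.046),('screwL',(282,46),.043),('screwR',(370,46),.043)): print(n,tool(p,z))
plan([.475,.394,.29],-148,8,20)
E
```

```text
base rear [0.12   0.0002 0.043 ]
rear L [ 0.1211 -0.0327  0.043 ]
rear R [0.1213 0.0356 0.043 ]
cap rear [ 0.0292  0.0004 -0.037 ]
knob disc [ 0.0037  0.0007 -0.046 ]
screwL [ 0.1085 -0.0253  0.043 ]
screwR [0.1086 0.0269 0.043 ]
yaw0 135.27 p0 [0.4937 0.244  0.2917]
[[14.8, 11.7, 0.8, 0.1, -0.5, -9.6, 20], [12.7, 14.0, 0.6, 0.1, -0.5, -9.6, 20], [10.2, 15.9, 0.5, 0.1, -0.5, -9.6, 20], [7.4, 17.4, 0.4, 0.1, -0.5, -9.6, 20], [4.4, 18.4, 0.3, 0.1, -0.5, -9.6, 20]]
[[1.3, 18.9, 0.2, 0.1, -0.5, -9.6, 20], [-1.9, 18.8, 0.2, 0.1, -0.5, -9.6, 20], [-5.0, 18.2, 0.2, 0.1, -0.5, -9.6, 20]]
```

```bash
python3 - <<'E'
from h import *
plan([.4786,.396,.2],-147.9,12,20)
E
```

```text
yaw0 135.27 p0 [0.4937 0.244  0.2917]
[[9.3, 8.3, 8.0, 0.1, -0.3, -6.4, 20], [8.4, 9.3, 7.9, 0.1, -0.3, -6.4, 20], [7.4, 10.2, 7.9, 0.1, -0.3, -6.4, 20], [6.2, 11.0, 7.8, 0.1, -0.3, -6.4, 20], [5.0, 11.6, 7.8, 0.1, -0.3, -6.4, 20]]
[[3.7, 12.1, 7.7, 0.1, -0.3, -6.4, 20], [2.4, 12.5, 7.7, 0.1, -0.3, -6.4, 20], [1.0, 12.7, 7.7, 0.1, -0.3, -6.4, 20], [-0.4, 12.7, 7.6, 0.1, -0.3, -6.4, 20], [-1.7, 12.6, 7.6, 0.1, -0.3, -6.4, 20]]
[[-3.1, 12.4, 7.6, 0.1, -0.3, -6.4, 20], [-4.4, 12.0, 7.6, 0.1, -0.3, -6.4, 20]]
```

{"api": "jog_arm", "payload": {
  "deltas": [
    [[9,8,8,0,-0.4,-6.4,20],[8,9,8,0,-0.4,-6.4,20],[7,10,8,0,-0.4,-6.4,20],[6,11,8,0,-0.4,-6.4,20],[5,12,8,0,-0.4,-6.4,20]]
  ]
}}

```text
clock: 13.15
eef_pos: [0.4918, 0.3013, 0.2552]
tool_rot: [0.106, 0.994, 0.002, -0.012]
ft_force: [0.3, -0.7, -8.2]
grip_width: 0.0433
```

{"api": "jog_arm", "payload": {
  "deltas": [
    [[4,12,8,0,-0.4,-6.4,20],[2,12,8,0,-0.4,-6.4,20],[1,13,8,0,-0.4,-6.4,20],[0,13,8,0,0,-6.4,20],[-2,13,8,0,0,-6.4,20]]
  ]
}}

```text
clock: 13.65
eef_pos: [0.487, 0.3629, 0.2157]
tool_rot: [-0.18, 0.984, 0.003, 0.0]
ft_force: [0.4, 0.4, -9.4]
grip_width: 0.0432
```

{"api": "jog_arm", "payload": {
  "deltas": [
    [[-3,12,4,0,0,-6.4,20],[-4,12,0,0,0,-6.4,20],[0,0,0,0,0,0,20]]
  ]
}}

```text
clock: 13.95
eef_pos: [0.4839, 0.387, 0.2101]
tool_rot: [-0.292, 0.956, 0.004, -0.001]
ft_force: [-0.1, 0.0, -8.4]
grip_width: 0.043
```

```bash
python3 - <<'E'
from h import *
o=get_obs();print(o['ft_force'].round(1),o['joint_pos'].round(2))
plan([.4786,.396,.07],-147.9,6,20)
E
```

```text
[-0.1  0.  -8.4] [0.67 0.49 0.31 1.39 0.01 0.08]
yaw0 -146.05 p0 [0.4839 0.387  0.2101]
[[-0.1, 1.6, 23.4, 0.1, 0.0, 0.3, 20], [-0.1, 1.6, 23.4, 0.1, 0.0, 0.3, 20], [-0.1, 1.6, 23.4, 0.1, 0.0, 0.3, 20], [-0.1, 1.6, 23.4, 0.1, 0.0, 0.3, 20], [-0.1, 1.7, 23.4, 0.1, 0.0, 0.3, 20]]
[[-0.1, 1.7, 23.4, 0.1, 0.0, 0.3, 20]]
```

{"api": "jog_arm", "payload": {
  "deltas": [
    [[0,2,23,0,0,0.3,20],[0,2,23,0,0,0.3,20],[0,2,23,0,0,0.3,20],[0,2,23,0,0,0.3,20],[0,2,22,0,0,0.3,20]]
  ]
}}

```text
clock: 14.45
eef_pos: [0.4848, 0.3933, 0.0996]
tool_rot: [-0.27, 0.963, 0.005, 0.005]
ft_force: [0.5, -0.1, -8.6]
grip_width: 0.0429
```

{"api": "jog_arm", "payload": {
  "deltas": [
    [[0,0,10,0,0,0.3,20],[0,0,0,0,0,0,20]]
  ]
}}

```text
clock: 14.65
eef_pos: [0.4835, 0.3896, 0.0858]
tool_rot: [-0.265, 0.964, 0.003, 0.002]
ft_force: [-1.2, -0.9, -8.3]
grip_width: 0.0432
```

```bash
python3 - <<'E'
from h import *
o=get_obs();print(o['ft_force'].round(1),o['joint_pos'].round(2))
plan([.4786,.396,.056],-147.9,3,20)
E
```

```text
[-1.2 -0.9 -8.3] [0.68 0.57 0.11 1.11 0.   0.14]
yaw0 -149.23 p0 [0.4835 0.3896 0.0858]
[[0.4, 2.6, 9.9, 0.1, 0.1, -0.4, 20], [0.3, 2.6, 9.9, 0.1, 0.1, -0.4, 20], [0.3, 2.7, 9.9, 0.1, 0.1, -0.4, 20]]
```

{"api": "jog_arm", "payload": {
  "deltas": [
    [[0,3,10,0,0,-0.4,20],[0,3,10,0,0,-0.4,20],[0,2,7,0,0,-0.4,20],[0,0,0,0,0,0,20]]
  ]
}}

```text
clock: 15.05
eef_pos: [0.4819, 0.3977, 0.0604]
tool_rot: [-0.275, 0.961, 0.004, 0.005]
ft_force: [-0.1, -1.0, -9.0]
grip_width: 0.043
```

```bash
python3 - <<'E'
from h import *
o=get_obs();print(o['ft_force'].round(1),o['joint_pos'].round(2))
plan([.4786,.396,.052],-147.9,2,20)
E
```

```text
[-0.1 -1.  -9. ] [0.69 0.59 0.08 1.05 0.   0.13]
yaw0 -148.1 p0 [0.4819 0.3977 0.0604]
[[1.9, 0.1, 4.2, 0.2, 0.3, -0.1, 20], [1.9, 0.1, 4.2, 0.2, 0.3, -0.1, 20]]
```

{"api": "jog_arm", "payload": {
  "deltas": [
    [[2,0,4,0.2,0.3,0,20],[1,0,3,0.2,0.3,0,20],[0,0,0,0,0,0,20]]
  ]
}}

```text
clock: 15.35
eef_pos: [0.4796, 0.3969, 0.0538]
tool_rot: [-0.275, 0.961, -0.001, 0.001]
ft_force: [0.2, 0.3, -8.5]
grip_width: 0.043
```

{"api": "jog_arm", "payload": {
  "deltas": [
    [[0,0,2,0,0,0,20],[0,0,0,0,0,0,20]]
  ]
}}

```text
clock: 15.55
eef_pos: [0.4798, 0.3972, 0.052]
tool_rot: [-0.275, 0.961, -0.001, 0.001]
ft_force: [-1.0, -0.5, -9.1]
grip_width: 0.0436
```

```bash
python3 - <<'E'
from h import *
o=get_obs();print(o['ft_force'].round(1),o['ft_torque'].round(2),o['tool_rot'].round(4))
plan([.5294,.428,.053],-147.9,6,20)
E
```

```text
[-1.  -0.5 -9.1] [-0.07  0.01 -0.02] [-2.752e-01  9.614e-01 -5.000e-04  1.500e-03]
yaw0 -148.06 p0 [0.4798 0.3972 0.052 ]
[[-9.7, -0.0, -0.1, -0.0, 0.0, -0.0, 20], [-9.7, -0.0, -0.1, -0.0, 0.0, -0.0, 20], [-9.7, -0.0, -0.1, -0.0, 0.0, -0.0, 20], [-9.7, -0.0, -0.1, -0.0, 0.0, -0.0, 20], [-9.7, -0.0, -0.2, -0.0, 0.0, -0.0, 20]]
[[-9.7, -0.0, -0.2, -0.0, 0.0, -0.0, 20]]
```

{"api": "jog_arm", "payload": {
  "deltas": [
    [[-10,0,0,0,0,0,20],[-10,0,0,0,0,0,20],[-8,0,0,0,0,0,20],[0,0,0,0,0,0,20]]
  ]
}}

```text
clock: 15.95
eef_pos: [0.5045, 0.4125, 0.0527]
tool_rot: [-0.275, 0.961, -0.0, 0.002]
ft_force: [-0.1, 0.6, -8.3]
grip_width: 0.0431
```

```bash
python3 - <<'E'
from h import *
o=get_obs();print(o['ft_force'].round(1),o['ft_torque'].round(2),o['tool_rot'].round(4))
plan([.5294,.428,.052],-147.9,4,20)
E
```

```text
[-0.1  0.6 -8.3] [ 0.04 -0.09  0.05] [-2.751e-01  9.614e-01 -4.000e-04  1.800e-03]
yaw0 -148.06 p0 [0.5045 0.4125 0.0527]
[[-7.3, -0.0, 0.2, -0.0, 0.0, -0.0, 20], [-7.3, -0.0, 0.2, -0.0, 0.0, -0.0, 20], [-7.3, -0.0, 0.2, -0.0, 0.0, -0.0, 20], [-7.3, -0.0, 0.2, -0.0, 0.0, -0.0, 20]]
```

{"api": "jog_arm", "payload": {
  "deltas": [
    [[-8,0,0.5,0,0,0,20],[-8,0,0.5,0,0,0,20],[-8,0,0,0,0,0,20],[-5,0,0,0,0,0,20],[0,0,0,0,0,0,20]]
  ]
}}

```text
clock: 16.45
eef_pos: [0.5304, 0.4284, 0.051]
tool_rot: [-0.275, 0.961, -0.001, 0.001]
ft_force: [0.7, 0.4, -8.9]
grip_width: 0.0435
```

```bash
python3 - <<'E'
from h import *
o=get_obs();print(o['ft_force'].round(1),o['ft_torque'].round(2),o['tool_rot'].round(4))
plan([.5294,.428,.05],-147.9,1,20)
E
```

```text
[ 0.7  0.4 -8.9] [ 0.04 -0.02 -0.  ] [-2.750e-01  9.614e-01 -7.000e-04  1.000e-03]
yaw0 -148.07 p0 [0.5304 0.4284 0.051 ]
[[1.1, 0.2, 1.0, -0.1, 0.1, -0.2, 20]]
```

{"api": "jog_arm", "payload": {
  "deltas": [
    [[1,0,1,0,0,0,20],[0,0,1,0,0,0,20],[0,0,0,0,0,0,20]]
  ]
}}

```text
clock: 16.75
eef_pos: [0.5298, 0.428, 0.0505]
tool_rot: [-0.275, 0.961, -0.0, 0.002]
ft_force: [0.3, 0.1, -8.0]
grip_width: 0.0429
```

```bash
python3 - <<'E'
from h import *
o=get_obs();print(o['ft_force'].round(1),o['ft_torque'].round(2),o['tool_rot'].round(4),o['eef_pos'])
E
```

```text
[ 0.3  0.1 -8. ] [ 0.03  0.   -0.01] [-2.749e-01  9.615e-01 -3.000e-04  1.600e-03] [0.52979442 0.42800996 0.05047523]
```

{"api": "jog_arm", "payload": {
  "deltas": [
    [[0,0,1,0,0,0,20],[0,0,1,0,0,0,20],[0,0,0,0,0,0,20]]
  ]
}}

```text
clock: 17.05
eef_pos: [0.5299, 0.4281, 0.0503]
tool_rot: [-0.275, 0.961, 0.0, 0.002]
ft_force: [0.3, -0.0, -7.3]
grip_width: 0.0433
```

{"api": "jog_arm", "payload": {
  "deltas": [
    [[0,0,2,0,0,0,20],[0,0,1,0,0,0,20],[0,0,0,0,0,0,20]]
  ]
}}

```text
clock: 17.35
eef_pos: [0.53, 0.4281, 0.0502]
tool_rot: [-0.275, 0.961, 0.001, 0.003]
ft_force: [-0.2, -0.9, -3.9]
grip_width: 0.0434
```

{"api": "jog_arm", "payload": {
  "deltas": [
    [[0,0,0,0,0,0,75],[0,0,0,0,0,0,75],[0,0,0,0,0,0,75],[0,0,-10,0,0,0,75],[0,0,-25,0,0,0,75]]
  ]
}}

```text
clock: 17.85
eef_pos: [0.5304, 0.4288, 0.0847]
tool_rot: [-0.275, 0.961, 0.001, 0.004]
ft_force: [0.9, -0.1, 0.5]
grip_width: 0.0747
```

{"api": "jog_arm", "payload": {
  "deltas": [
    [[0,0,-35,0,0,0,75],[0,0,-35,0,0,0,75],[0,0,-35,0,0,0,75]]
  ]
}}

```text
clock: 18.15
eef_pos: [0.5288, 0.4279, 0.1928]
tool_rot: [-0.275, 0.961, -0.0, 0.003]
ft_force: [0.3, 0.1, 0.4]
grip_width: 0.0748
```

```bash
python3 - <<'E'
from h import *
plan([.44,.27,.31],150,10,0)
E
```

```text
yaw0 -148.05 p0 [0.5288 0.4279 0.1928]
[[15.8, -8.7, -11.8, 0.0, 0.0, 6.2, 0], [14.8, -10.4, -11.8, 0.0, 0.0, 6.2, 0], [13.6, -11.9, -11.8, 0.0, 0.0, 6.2, 0], [12.2, -13.3, -11.8, 0.0, 0.0, 6.2, 0], [10.7, -14.6, -11.7, 0.0, 0.0, 6.2, 0]]
[[9.1, -15.6, -11.7, 0.0, 0.0, 6.2, 0], [7.4, -16.5, -11.7, 0.0, 0.0, 6.2, 0], [5.6, -17.2, -11.7, 0.0, 0.0, 6.2, 0], [3.7, -17.7, -11.7, 0.0, 0.0, 6.2, 0], [1.7, -18.0, -11.7, 0.0, 0.0, 6.2, 0]]
```

{"api": "jog_arm", "payload": {
  "deltas": [
    [[16,-9,-12,0,0,6.2,0],[15,-10,-12,0,0,6.2,0],[14,-12,-12,0,0,6.2,0],[12,-13,-12,0,0,6.2,0],[11,-15,-12,0,0,6.2,0]]
  ]
}}

```text
clock: 18.65
eef_pos: [0.4852, 0.3509, 0.2659]
tool_rot: [0.001, 1.0, 0.007, 0.011]
ft_force: [0.4, -0.5, 0.6]
grip_width: 0.0018
```

{"api": "jog_arm", "payload": {
  "deltas": [
    [[9,-16,-12,0,0,6.2,0],[7,-17,-12,0,0,6.2,0],[6,-17,-12,0,0,6.2,0],[4,-18,-12,0,0,6.2,0],[2,-18,-12,0,0,6.2,0]]
  ]
}}

```text
clock: 19.15
eef_pos: [0.4353, 0.269, 0.3325]
tool_rot: [0.279, 0.96, 0.015, 0.013]
ft_force: [0.5, 0.3, 0.9]
grip_width: 0.0001
```

{"api": "jog_arm", "payload": {
  "deltas": [
    [[0,0,0,0,0,0,0],[0,0,0,0,0,0,0]]
  ]
}}

```text
clock: 19.35
eef_pos: [0.4355, 0.2682, 0.3373]
tool_rot: [0.28, 0.96, 0.018, 0.016]
ft_force: [0.3, -0.1, 0.2]
grip_width: 0.0001
```

```bash
python3 - <<'E'
from h import *
o=get_obs();im=camera('wrist');o2=get_obs();print(o['eef_pos'],o2['eef_pos'])
save('w7.png',im);np.savez('w7.npz',p=o['eef_pos'],r=o['tool_rot'])
for n,p in(('boltG',[.5845,.4625,.051]),('knobG',[.5294,.428,.117]),('saddle',[.5845,.4625,.024])): print(n,proj('wrist',p,o).round(1))
u,v=proj('wrist',[.55,.44,.06],o).astype(int);x0,y0=max(0,min(440,u-100)),max(0,v-75)
print(x0,y0);cv2.imwrite('pics/w7c.png',cv2.resize(im[y0:y0+150,x0:x0+200,::-1],None,fx=4,fy=4,interpolation=2))
E
```

```text
[0.43545525 0.26822316 0.33733909] [0.43552284 0.26835579 0.33748324]
boltG [473.1 172.3]
knobG [461.  161.7]
saddle [465.4 168.7]
355 87
```

View pics/w7c.png

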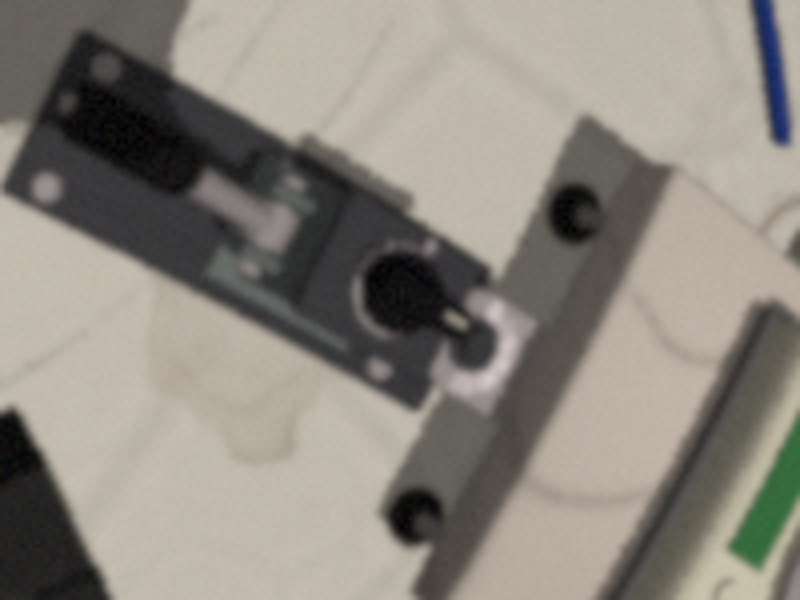

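The close crop shows the bolt head at about (474,340) and the knob bar along the jack, pointing at it. The jack's axis is in line with the tongue.

```bash
python3 - <<'E'
from h import *
d=np.load('w7.npz');o=dict(eef_pos=d['p'],tool_rot=d['r'])
P=lambda x,y,z:onz('wrist',(355+x/4,87+y/4),z,o)
ax=np.array([np.cos(np.radians(32)),np.sin(np.radians(32)),0])
bolt=P(474,340,.051);print('bolt',bolt.round(4))
a,b=P(85,30,.007),P(5,188,.007);m=(a+b)/2
print('rear w',np.hypot(*(a-b)[:2]).round(4),'origin from rear',(m+.125*ax).round(4),'yaw',np.degrees(np.arctan2(*(a-b)[1::-1])).round(2)-90)
k=P(402,288,.095);print('origin from knob disc',k.round(4))
tip=P(470,330,.117);print('bar tip',tip.round(4),'->origin',(tip-.018*ax).round(4))
fc=(P(487,275,.087)+P(415,408,.087))/2;print('cap front mid',fc.round(4),'->',(fc-.029*ax).round(4))
fa,fb=P(575,212,.006),P(415,515,.006);print('feet',fa.round(4),fb.round(4))
for q in(m+.125*ax,k,tip-.018*ax,fc-.029*ax):
    e=(q+.065*ax-bolt)[:2];print('err along,lat',(e@ax[:2]).round(4),(e@[-ax[1],ax[0]]).round(4))
# handle press target: grip up
plan([.4185,.358,.16],-148,10,0)
E
```

```text
bolt [0.5845 0.4634 0.051 ]
rear w 0.0687 origin from rear [0.5333 0.4309 0.007 ] yaw 31.58
origin from knob disc [0.5311 0.4299 0.095 ]
bar tip [0.5479 0.4384 0.117 ] ->origin [0.5327 0.4289 0.117 ]
cap front mid [0.5622 0.4414 0.087 ] -> [0.5376 0.426  0.087 ]
feet [0.5828 0.5517 0.006 ] [0.6637 0.4216 0.006 ]
err along,lat 0.0044 -0.0004
err along,lat 0.002 -0.0001
err along,lat 0.0028 -0.0018
err along,lat 0.0055 -0.0069
yaw0 147.5 p0 [0.4355 0.2684 0.3375]
[[6.6, 5.9, 17.9, 0.2, 0.2, -6.4, 0], [5.8, 6.6, 17.9, 0.2, 0.2, -6.4, 0], [5.0, 7.3, 17.9, 0.2, 0.2, -6.4, 0], [4.0, 7.8, 17.9, 0.2, 0.2, -6.4, 0], [3.1, 8.3, 17.9, 0.2, 0.2, -6.4, 0]]
[[2.0, 8.6, 17.9, 0.2, 0.2, -6.4, 0], [1.0, 8.8, 17.9, 0.2, 0.2, -6.4, 0], [-0.1, 8.9, 17.8, 0.2, 0.2, -6.4, 0], [-1.2, 8.9, 17.8, 0.2, 0.2, -6.4, 0], [-2.3, 8.8, 17.8, 0.2, 0.2, -6.4, 0]]
```

```bash
python3 - <<'E'
from h import *
plan([.4258,.3638,.15],-148,10,0)
E
```

```text
yaw0 147.5 p0 [0.4355 0.2684 0.3375]
[[6.3, 6.7, 18.9, 0.2, 0.2, -6.4, 0], [5.4, 7.4, 18.9, 0.2, 0.2, -6.4, 0], [4.5, 8.0, 18.9, 0.2, 0.2, -6.4, 0], [3.5, 8.5, 18.9, 0.2, 0.2, -6.4, 0], [2.4, 8.9, 18.9, 0.2, 0.2, -6.4, 0]]
[[1.3, 9.2, 18.9, 0.2, 0.2, -6.4, 0], [0.2, 9.3, 18.9, 0.2, 0.2, -6.4, 0], [-0.9, 9.3, 18.9, 0.2, 0.2, -6.4, 0], [-2.1, 9.2, 18.8, 0.2, 0.2, -6.4, 0], [-3.2, 9.0, 18.8, 0.2, 0.2, -6.4, 0]]
```

{"api": "jog_arm", "payload": {
  "deltas": [
    [[6,7,18,0.2,0.2,-6.4,0],[5,7,18,0.2,0.2,-6.4,0],[4,8,18,0.2,0.2,-6.4,0],[3,9,18,0.2,0.2,-6.4,0],[2,9,18,0.2,0.2,-6.4,0]]
  ]
}}

```text
clock: 19.9
eef_pos: [0.4353, 0.32, 0.2461]
tool_rot: [-0.01, 1.0, 0.008, 0.012]
ft_force: [0.7, 1.1, -1.0]
grip_width: 0.0001
```

{"api": "jog_arm", "payload": {
  "deltas": [
    [[1,9,18,0.2,0.2,-6.4,0],[0,9,18,0.2,0.2,-6.4,0],[-1,9,18,0,0,-6.4,0],[-2,9,10,0,0,-6.4,0],[0,0,0,0,0,0,0]]
  ]
}}

```text
clock: 20.4
eef_pos: [0.4292, 0.3609, 0.1708]
tool_rot: [-0.246, 0.969, -0.0, 0.003]
ft_force: [0.5, -0.6, 0.2]
grip_width: -0.0001
```

```bash
python3 - <<'E'
from h import *
plan([.4258,.3638,.135],-148,3,0)
E
```

```text
yaw0 -151.52 p0 [0.4292 0.3609 0.1708]
[[0.6, 1.4, 11.9, -0.1, 0.1, -1.2, 0], [0.5, 1.4, 11.9, -0.1, 0.1, -1.2, 0], [0.5, 1.4, 11.9, -0.1, 0.1, -1.2, 0]]
```

{"api": "jog_arm", "payload": {
  "deltas": [
    [[1,2,12,0,0,-1.2,0],[1,2,12,0,0,-1.2,0],[1,1,10,0,0,-1.2,0],[0,0,0,0,0,0,0]]
  ]
}}

```text
clock: 20.8
eef_pos: [0.4242, 0.3639, 0.1333]
tool_rot: [-0.277, 0.961, -0.001, 0.003]
ft_force: [1.2, -0.3, 1.0]
grip_width: -0.0002
```

```bash
python3 - <<'E'
from h import *
plan([.4258,.3638,.052],-148,8,0)
E
```

```text
yaw0 -147.83 p0 [0.4242 0.3639 0.1333]
[[-0.1, -0.1, 10.2, -0.0, 0.0, 0.0, 0], [-0.1, -0.1, 10.2, -0.0, 0.0, 0.0, 0], [-0.1, -0.1, 10.2, -0.0, 0.0, 0.0, 0], [-0.1, -0.1, 10.2, -0.0, 0.0, 0.0, 0], [-0.1, -0.1, 10.2, -0.0, 0.0, 0.0, 0]]
[[-0.1, -0.1, 10.2, -0.0, 0.0, 0.0, 0], [-0.2, -0.1, 10.2, -0.0, 0.0, 0.0, 0], [-0.2, -0.1, 10.2, -0.0, 0.0, 0.0, 0]]
```

{"api": "jog_arm", "payload": {
  "deltas": [
    [[0,0,12,0,0,0,0],[0,0,12,0,0,0,0],[0,0,12,0,0,0,0],[0,0,12,0,0,0,0],[0,0,10,0,0,0,0]]
  ]
}}

```text
clock: 21.3
eef_pos: [0.4258, 0.3643, 0.0744]
tool_rot: [-0.276, 0.961, 0.0, 0.005]
ft_force: [-1.9, -1.1, 4.6]
grip_width: -0.0001
```

{"api": "jog_arm", "payload": {
  "deltas": [
    [[0,0,8,0,0,0,0],[0,0,6,0,0,0,0],[0,0,5,0,0,0,0]]
  ]
}}

```text
clock: 21.6
eef_pos: [0.4237, 0.3629, 0.0533]
tool_rot: [-0.276, 0.961, -0.0, 0.003]
ft_force: [-2.8, -2.0, 9.7]
grip_width: 0.0
```

```bash
python3 - <<'E'
from h import *
o=get_obs();print(o['ft_force'].round(1),o['ft_torque'].round(2),o['eef_pos'],o['tool_rot'].round(3))
E
```

```text
[-2.8 -2.   9.7] [-0.41  0.52  0.07] [0.42366093 0.36292126 0.05330776] [-0.276  0.961 -0.     0.003]
```

{"api": "jog_arm", "payload": {
  "deltas": [
    [[0,0,5,0,0,0,0],[0,0,5,0,0,0,0]]
  ]
}}

```text
clock: 21.8
eef_pos: [0.4237, 0.363, 0.0505]
tool_rot: [-0.276, 0.961, 0.0, 0.004]
ft_force: [-14.3, -12.2, 49.5]
grip_width: 0.0002
```

```bash
python3 - <<'E'
from h import *
o=get_obs();print(o['ft_force'].round(1),o['ft_torque'].round(2),o['eef_pos'],o['tool_rot'].round(3))
im=camera('top');save('t2.png',im)
E
```

```text
[-14.3 -12.2  49.5] [-2.48  2.94 -0.09] [0.42365706 0.36299987 0.0504589 ] [-0.276  0.961  0.     0.004]
```

{"api": "jog_arm", "payload": {
  "deltas": [
    [[0,0,-6,0,0,0,0],[0,0,-16,0,0,0,0],[0,0,-22,0,0,0,0],[0,0,-22,0,0,0,0],[0,0,-22,0,0,0,0]]
  ]
}}

```text
clock: 22.35
eef_pos: [0.426, 0.3642, 0.1421]
tool_rot: [-0.276, 0.961, 0.002, 0.009]
ft_force: [-0.4, -0.3, -0.4]
grip_width: 0.0002
```

{"api": "jog_arm", "payload": {
  "deltas": [
    [[0,0,0,0,0,0,0],[0,0,0,0,0,0,0]]
  ]
}}

```text
clock: 22.55
eef_pos: [0.428, 0.3657, 0.1438]
tool_rot: [-0.276, 0.961, 0.003, 0.012]
ft_force: [-1.1, -0.2, 0.2]
grip_width: 0.0003
```

```bash
python3 - <<'E'
from h import *
o=get_obs();print(o['ft_force'].round(1),o['eef_pos'],o['tool_rot'].round(3))
im=camera('wrist');save('w8.png',im)
for t in('handle_grip','knob_grip','jack'):
    for r in masks_of(t,'wrist')[:1]:
        ys,xs=np.nonzero(r['pixels']);print(t,r['conf'],r['at'],xs.min(),xs.max(),ys.min(),ys.max())
print(proj('wrist',[.4314,.3673,.096],o))
plan([.425,.3633,.053],-148,6,0)
E
```

```text
[-1.1 -0.2  0.2] [0.42800343 0.36573389 0.14378331] [-0.276  0.961  0.003  0.012]
handle_grip 0.71 [320.5, 214.7] 308 340 196 233
jack 0.72 [322.6, 207.4] 286 363 176 330
[324.99951092 221.31413816]
yaw0 -147.98 p0 [0.4274 0.3653 0.1432]
[[0.9, -0.0, 15.0, -0.0, 0.2, 0.0, 0], [0.8, -0.1, 15.0, -0.0, 0.2, 0.0, 0], [0.7, -0.1, 15.0, -0.0, 0.2, 0.0, 0], [0.7, -0.1, 15.0, -0.0, 0.2, 0.0, 0], [0.6, -0.1, 15.0, -0.0, 0.2, 0.0, 0]]
[[0.6, -0.1, 15.0, -0.0, 0.2, 0.0, 0]]
```

{"api": "jog_arm", "payload": {
  "deltas": [
    [[-7,0,10,0,0.6,0,0],[0,0,12,0,0.6,0,0],[3,0,12,0,0,0,0],[4,0,12,0,0,0,0],[4,0,12,0,0,0,0]]
  ]
}}

```text
clock: 23.25
eef_pos: [0.4238, 0.363, 0.0817]
tool_rot: [-0.276, 0.961, -0.001, -0.0]
ft_force: [-2.7, -2.1, 7.8]
grip_width: 0.0001
```

{"api": "jog_arm", "payload": {
  "deltas": [
    [[3,0,10,0,0,0,0],[2,0,9,0,0,0,0],[1,0,5,0,0,0,0]]
  ]
}}

```text
clock: 23.55
eef_pos: [0.4184, 0.3597, 0.0563]
tool_rot: [-0.276, 0.961, -0.001, -0.0]
ft_force: [0.7, -1.1, 6.9]
grip_width: 0.0002
```

```bash
python3 - <<'E'
from h import *
plan([.4185,.359,.052],-148,1,0)
E
```

```text
yaw0 -147.99 p0 [0.4184 0.3597 0.0563]
[[0.3, -0.6, 4.3, -0.1, -0.0, 0.0, 0]]
```

{"api": "jog_arm", "payload": {
  "deltas": [
    [[1,0,5,0,0,0,0],[0,0,3,0,0,0,0]]
  ]
}}

```text
clock: 23.75
eef_pos: [0.4182, 0.3596, 0.051]
tool_rot: [-0.276, 0.961, -0.0, 0.001]
ft_force: [-7.8, -6.4, 33.8]
grip_width: 0.0002
```

{"api": "jog_arm", "payload": {
  "deltas": [
    [[0,0,3,0,0,0,0]]
  ]
}}

```text
clock: 23.85
eef_pos: [0.4182, 0.3596, 0.0512]
tool_rot: [-0.276, 0.961, 0.0, 0.002]
ft_force: [-7.7, -5.7, 29.1]
grip_width: -0.0001
```

```bash
python3 - <<'E'
from h import *
o=get_obs();print(o['ft_force'].round(1),o['eef_pos'])
camera('top');print([(r['conf'],r['at']) for r in masks_of('lift_pad','top')[:2]])
E
```

```text
[-7.7 -5.7 29.1] [0.41823584 0.35960099 0.05121689]
[(0.76, [195.0, 155.6])]
```

{"api": "jog_arm", "payload": {
  "deltas": [
    [[0,0,-5,0,0,0,0],[-2,0,-16,0,0,0,0],[-4,0,-22,0,0,0,0],[-6,0,-22,0,0,0,0],[-6,0,-20,0,0,0,0]]
  ]
}}

```text
clock: 24.45
eef_pos: [0.4327, 0.3685, 0.1371]
tool_rot: [-0.276, 0.961, -0.0, 0.002]
ft_force: [0.3, -0.1, 0.5]
grip_width: -0.0005
```

{"api": "jog_arm", "payload": {
  "deltas": [
    [[0,0,0,0,0.5,0,0],[0,0,0,0,0.5,0,0]]
  ]
}}

```text
clock: 24.65
eef_pos: [0.4335, 0.3691, 0.1379]
tool_rot: [-0.276, 0.961, -0.002, -0.005]
ft_force: [0.2, -0.5, -0.5]
grip_width: 0.0
```

{"api": "jog_arm", "payload": {
  "deltas": [
    [[0,0,10,0,0.5,0,0],[0,0,12,0,0.3,0,0],[4,0,12,0,0,0,0],[5,0,12,0,0,0,0],[5,0,12,0,0,0,0]]
  ]
}}

```text
clock: 25.15
eef_pos: [0.4192, 0.3601, 0.0727]
tool_rot: [-0.276, 0.961, -0.005, -0.015]
ft_force: [4.7, 2.3, 5.3]
grip_width: 0.0001
```

{"api": "jog_arm", "payload": {
  "deltas": [
    [[3,0,10,0,0,0,0],[2,0,9,0,0,0,0],[1,0,5,0,0,0,0]]
  ]
}}

```text
clock: 25.45
eef_pos: [0.4166, 0.3585, 0.0498]
tool_rot: [-0.275, 0.961, -0.003, -0.01]
ft_force: [-9.1, -8.7, 53.1]
grip_width: 0.0002
```

```bash
python3 - <<'E'
from h import *
o=get_obs();print(o['ft_force'].round(1))
plan([.4182,.3596,.052],-148,1,0)
E
```

```text
[-9.1 -8.7 53.1]
yaw0 -148.02 p0 [0.4166 0.3585 0.0498]
[[-1.9, 0.1, -2.3, -0.0, -1.2, -0.0, 0]]
```

{"api": "jog_arm", "payload": {
  "deltas": [
    [[0,0,-7,0,-0.5,0,0],[-2,0,-16,0,-0.5,0,0],[-4,0,-22,0,0,0,0],[-6,0,-22,0,0,0,0],[-5,0,-20,0,0,0,0]]
  ]
}}

```text
clock: 25.95
eef_pos: [0.4292, 0.3658, 0.1337]
tool_rot: [-0.276, 0.961, -0.003, -0.005]
ft_force: [-0.1, 0.3, 0.4]
grip_width: -0.0001
```

{"api": "jog_arm", "payload": {
  "deltas": [
    [[0,0,0,0,0,0,0],[0,0,0,0,0,0,0]]
  ]
}}

```text
clock: 26.15
eef_pos: [0.4294, 0.3659, 0.133]
tool_rot: [-0.275, 0.961, -0.003, -0.005]
ft_force: [-0.4, 0.3, -0.3]
grip_width: 0.0001
```

```bash
python3 - <<'E'
from h import *
plan([.4182,.3596,.052],-148,1,0)
camera('wrist')
for t in('handle_grip','jack'):
    for r in masks_of(t,'wrist')[:1]: print(t,r['conf'],r['at'])
E
```

```text
yaw0 -148.02 p0 [0.4294 0.3659 0.133 ]
[[11.9, 0.7, 81.1, -0.1, -0.6, -0.0, 0]]
handle_grip 0.57 [325.3, 217.0]
jack 0.93 [324.0, 213.1]
```

{"api": "jog_arm", "payload": {
  "deltas": [
    [[0,0,10,0,0,0,0],[0,0,12,0,0,0,0],[4,0,12,0,0,0,0],[4,0,12,0,0,0,0],[4,0,12,0,0,0,0]]
  ]
}}

```text
clock: 26.8
eef_pos: [0.417, 0.3583, 0.0709]
tool_rot: [-0.276, 0.961, -0.003, -0.006]
ft_force: [2.8, 1.3, 5.8]
grip_width: -0.0001
```

{"api": "jog_arm", "payload": {
  "deltas": [
    [[3,0,9,0,0,0,0],[2,0,6,0,0,0,0]]
  ]
}}

```text
clock: 27.0
eef_pos: [0.4147, 0.3569, 0.0551]
tool_rot: [-0.276, 0.961, -0.002, -0.003]
ft_force: [1.8, 0.3, 6.8]
grip_width: 0.0002
```

```bash
python3 - <<'E'
from h import *
o=get_obs();print(o['ft_force'].round(1))
plan([.4182,.3596,.0515],-148,1,0)
E
```

```text
[1.8 0.3 6.8]
yaw0 -148.01 p0 [0.4147 0.3569 0.0551]
[[-4.4, 0.5, 3.5, -0.1, -0.4, -0.0, 0]]
```

{"api": "jog_arm", "payload": {
  "deltas": [
    [[0,0,4,0,0,0,0],[0,0,3,0,0,0,0],[0,0,3,0,0,0,0]]
  ]
}}

```text
clock: 27.3
eef_pos: [0.4147, 0.3569, 0.0508]
tool_rot: [-0.276, 0.961, -0.001, -0.001]
ft_force: [-8.0, -5.8, 31.9]
grip_width: -0.0001
```

```bash
python3 - <<'E'
from h import *
o=get_obs();print(o['ft_force'].round(1),o['eef_pos'])
im=camera('top');save('t4.png',im);im=camera('scene');save('s4.png',im)
E
```

```text
[-8.  -5.8 31.9] [0.41468969 0.35689889 0.05084831]
```

{"api": "jog_arm", "payload": {
  "deltas": [
    [[0,0,-6,0,0,0,0],[-3,0,-16,0,0,0,0],[-4,0,-22,0,0,0,0],[-6,0,-22,0,0,0,0],[-6,0,-20,0,0,0,0]]
  ]
}}

```text
clock: 27.9
eef_pos: [0.4296, 0.3659, 0.1362]
tool_rot: [-0.276, 0.961, -0.001, -0.002]
ft_force: [0.1, 0.0, 0.5]
grip_width: 0.0002
```

{"api": "jog_arm", "payload": {
  "deltas": [
    [[0,0,0,0,0,0,0],[0,0,0,0,0,0,0]]
  ]
}}

```text
clock: 28.1
eef_pos: [0.4305, 0.3666, 0.1363]
tool_rot: [-0.276, 0.961, -0.001, -0.001]
ft_force: [0.1, -0.0, -0.9]
grip_width: 0.0002
```

```bash
python3 - <<'E'
from h import *
plan([.4182,.3596,.0515],-148,1,0)
E
```

```text
yaw0 -148.01 p0 [0.4305 0.3666 0.1363]
[[14.0, 0.7, 84.8, -0.1, -0.1, -0.0, 0]]
```

Stroke five, to be held unless the check says otherwise.

{"api": "jog_arm", "payload": {
  "deltas": [
    [[0,0,10,0,0,0,0],[0,0,13,0,0,0,0],[4,0,13,0,0,0,0],[4,0,12,0,0,0,0],[4,0,12,0,0,0,0]]
  ]
}}

```text
clock: 28.6
eef_pos: [0.4167, 0.3578, 0.0669]
tool_rot: [-0.276, 0.961, -0.002, -0.004]
ft_force: [3.3, 2.5, 4.6]
grip_width: 0.0002
```

{"api": "jog_arm", "payload": {
  "deltas": [
    [[3,0,9,0,0,0,0],[1,0,6,0,0,0,0],[0,0,5,0,0,0,0]]
  ]
}}

```text
clock: 28.9
eef_pos: [0.4145, 0.3565, 0.0492]
tool_rot: [-0.276, 0.961, -0.001, -0.001]
ft_force: [-12.5, -10.8, 56.5]
grip_width: -0.0002
```

{"api": "jog_arm", "payload": {
  "deltas": [
    [[0,0,3,0,0,0,0],[0,0,3,0,0,0,0]]
  ]
}}

```text
clock: 29.1
eef_pos: [0.4144, 0.3564, 0.0513]
tool_rot: [-0.276, 0.961, 0.0, 0.002]
ft_force: [-5.3, -4.5, 23.8]
grip_width: 0.0002
```

```bash
python3 - <<'E'
from h import *
o=get_obs();print(o['ft_force'].round(1),o['eef_pos'])
a=camera('top');save('t5.png',a);b=camera('scene');save('s5.png',b)
s0=cv2.imread('pics/s0.png')
f=lambda im:cv2.resize(im[200:310,130:270],None,fx=2.8,fy=2.8,interpolation=2)
t0=cv2.imread('pics/t1.png')
g=lambda im:cv2.resize(im[130:240,150:290],None,fx=2.8,fy=2.8,interpolation=2)
cv2.imwrite('pics/c5.png',np.vstack([np.hstack([f(s0),f(b[:,:,::-1])]),np.hstack([g(t0),g(a[:,:,::-1])])])[:600])
E
```

```text
[-5.3 -4.5 23.8] [0.41444289 0.35636596 0.05125463]
```

View pics/c5.png

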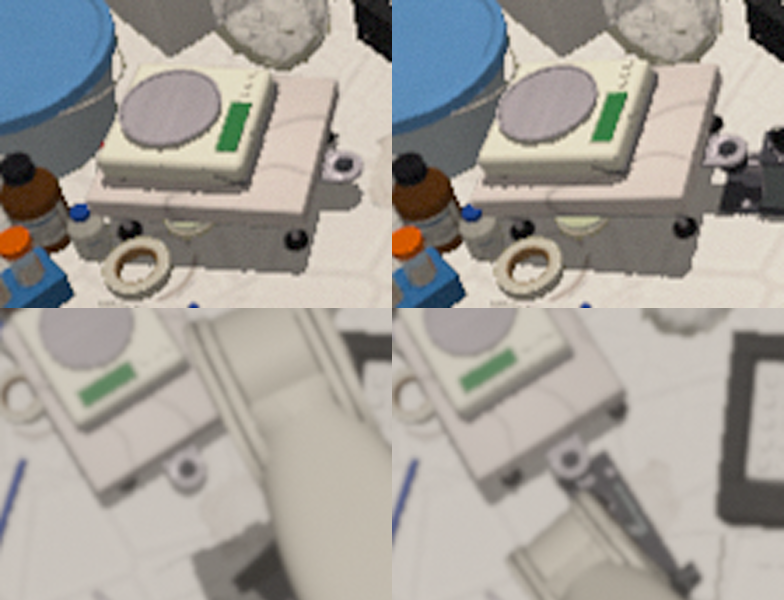

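The combined picture shows, against the start, the bolt head risen in the scene view from (344,163) to (336,149) and the left front foot from (297,240) to (293,227). I will check this numerically.

```bash
python3 - <<'E'
from h import *
def loc(f,u,v,r=9):
    g=cv2.cvtColor(cv2.imread('pics/'+f),cv2.COLOR_BGR2GRAY).astype(float);u,v=int(round(u)),int(round(v));w=g[v-r:v+r+1,u-r:u+r+1];
    w=g[v-4:v+5,u-4:u+5];d=np.clip(np.median(w)-5-w,0,None);yy,xx=np.mgrid[v-4:v+5,u-4:u+5];return np.array([(d*xx).sum(),(d*yy).sum()])/d.sum()
def tri(a,b):
    A=[];y=[]
    for n,p in(('scene',a),('top',b)):
        o,d=ray(n,p);d=d/np.linalg.norm(d);M=np.eye(3)-np.outer(d,d);A.append(M);y.append(M@o)
    return np.linalg.lstsq(np.vstack(A),np.hstack(y),rcond=None)[0]
S=lambda x,y:(130+x/2.8,200+y/2.8);T=lambda x,y:(150+x/2.8,130+y/2.8)
s0=loc('s0.png',*S(344,163));s5=loc('s5.png',*S(336,149));t0=loc('t1.png',*T(187,162));t5=loc('t5.png',*T(178,151))
print(s0,s5,t0,t5);b0,b5=tri(s0,t0),tri(s5,t5);print('bolt',b0.round(4),b5.round(4),(b5-b0).round(4))
f0=loc('s0.png',*S(297,240));f5=loc('s5.png',*S(293,227));print('foot px',f0,f5)
p=np.array([.5828,.5517,.006]);
for dz in(0,.012,.016,.02): print(dz,proj('scene',p+[0,0,dz])-proj('scene',p))
o=get_obs();print(o['ft_force'].round(1),o['eef_pos'],o['clock'])
E
```

```text
[252.44982565 258.50135606] [249.55682904 252.77602674] [216.60674157 187.08273749] [213.38753651 183.7224927 ]
bolt [0.5856 0.4628 0.0457] [0.5909 0.4663 0.0749] [0.0054 0.0035 0.0292]
foot px [235.59416667 285.91583333] [234.57239627 281.3784928 ]
0 [0. 0.]
0.012 [-0.49440709 -2.18333164]
0.016 [-0.66062029 -2.9173392 ]
0.02 [-0.82754647 -3.65449534]
[-5.7 -6.1 28.8] [0.41440858 0.35639915 0.05097376] 29.2
```

```bash
python3 - <<'E'
from workcell import *
print(job_done());o=get_obs();print(o['clock'],o['eef_pos'],o['ft_force'])
E
```

```text
the job is handed in; nothing more can be done
None
the job is handed in; nothing more can be done
```

The jack is under the lift boss with its knob closed, and the table's front is raised. I handed the job in at 29.2 s with the handle held down on its stop.

**What I did:** I turned the release knob clockwise to its end stop, checked when the jack began to turn with it. I then carried the jack over the sealer and heater, set it down behind the tongue and moved it in under the boss. I pumped five full strokes, letting the handle rise fully after each, and held the fifth.

**Last checks**
- **Saddle position:** the knob gave the saddle about 2–3 mm further in than the boss centre and under 2 mm to the side. The base's rear edge gave 4 mm. A reading off the column cap's blurred edge disagreed, at 5.5 mm and 7 mm.
- **Lift:** triangulated from two cameras, the bolt head rose about 27–29 mm, where the jack's stated lift predicts 25 mm. The left front foot rose 4.5 px in the scene view, and 12 mm would be 2.2 px, so it reads above 20 mm. I did not measure the right foot separately.
- **Table:** the bolt head moved about 6 mm horizontally, about what the tilt on the rear feet would give.
- **Handle force:** it was held with about 29 N at the end. Strokes 1, 3 and 5 hit the stop at a vertical force of about 50–57 N, well above the 2–9 N that pressing takes, but under the 120 N wrist limit.
- **Other objects:** I kept clear of the spare foot, spanner, dish and screwdriver, but did not measure them again at the end.

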